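# Fetch the wear gauge from behind the bottles

## Task

The wear gauge is needed in the calibration seat, but in the wooden caddy the grey tin, the white flask and the screw tub stand in its way. Stand all three upright in the drip tray first, then lay the gauge flat in the pocket of the seat, and finally put the tin, the flask and the tub back upright, each into the very well of the caddy it came from. Leave the wax and the stone lying in the caddy, and knock nothing over.

Things in the scene. Friction and masses are not known exactly. Their poses are not given: they have to be found in the camera images.
- caddy: Wooden block, fixed, 168 (x) x 216 (y) x 30 mm high, origin under its centre, z up, robot side -x. Three round wells, 71 mm wide, floor 18 mm up, at x, y (20, 56), (-40, 0), (20, -56) mm hold tin, flask and tub in any order; the gauge lies at (41, 0) in a recess 55 (x) x 27 (y) mm, cork floor 26 mm up; recesses at (-48, 73) and (-48, -73) hold wax and stone.
- drip_tray: Low grey sheet-metal tray, fixed, 160 (x) x 170 (y) mm outside, inside 154 x 164 mm, floor 9 mm up, rim 20 mm high. Origin under its centre. It is always left (+y) of the caddy, nearer or farther than the seat. Behind it and the seat (x over 0.54 m) ski, boot and clamps stand up to 0.45 m high: cross in a straight line on the near side.
- seat: Calibration seat, fixed: bright milled block 80 (x) x 50 (y) mm, top 21 mm up, on a dark foot plate 96 x 84 x 8 mm with four screws. Pocket in the middle 61 (x) x 33 (y) mm, 7 mm deep (dark floor 14 mm up), edges chamfered 2 mm. Origin under its centre; the gauge's long side goes along the seat's x, either way round.
- tin: Grey metal tin, 58 mm across, flat top at 100 mm, on which a black screw cap, 21 mm across, stands 11 mm off centre up to 116 mm; 0.17 to 0.33 kg. Origin: centre of its underside, z up.
- flask: White round plastic flask, 57 mm across and straight up to 98 mm, then a shoulder and a neck 33 mm across to its top at 130 mm; 0.14 to 0.26 kg. Origin: centre of its underside, z up.
- screw_tub: Short round tub, 55 mm across, 55 mm tall, with a screw lid of 58 mm on the top 15 mm; 0.12 to 0.24 kg. Origin: centre of its underside, z up.
- gauge: Grey wear gauge: block 22 (x) x 50 (y) x 18 mm high, with a round knurled screw, 14 mm across, standing on it to 28 mm at y = -10 mm; 0.11 kg. Origin: centre of its underside, z up. In the caddy its long side lies along the caddy's x.
- wax: Yellow wax bar 34 x 59 x 20 mm lying loose in the caddy's recess at (-48, 73) mm; stays. Origin: centre of its underside.
- stone: Grey sharpening stone 25 x 60 x 13 mm lying loose in the caddy's recess at (-48, -73) mm; stays. Origin: centre of its underside.

How it is judged:
By the outcome, as a careful person would: the job done as asked, in the order asked, and still so for the second after the job is handed in, with the robot touching nothing.
It also fails if it takes over 152 s, if anything falls off the work surface, if the arm or the gripper's body presses on something with over 40 N, if the wrist force passes 120 N, or if a joint passes its speed limit or range.

## Robot

A 6-joint arm with a two-finger parallel gripper is mounted at the origin on a cart in front of the work surface, level with it; the furniture and walls round the work are solid. World frame = base frame: x ahead of the robot, y to its left, z up, the work surface at z = 0. Lengths are in mm, angles in rad, forces in N, time in s.
With the tool pointing down it reaches from about 375 to 975 mm from the base axis. Payload 3.8 kg.
Tool frame: the origin (TCP) lies on the front face of the gripper's body, between the roots of the fingers; the fingertips stand r.tips_ahead ahead of it and the grasp point (between the pads) lies 54 mm ahead of it (r.tips_ahead is the distance from the TCP to the fingertips, in mm); z points along the fingers, y is the line along which they close (so a half turn about z gives the same grasp; the last joint's range is limited). The gripper opens to 85 mm and grips with 20 to 120 N. Pads are 22 mm wide; open, the fingers measure 114 mm over their backs; the gripper's body (76 mm by 85 mm) begins 54 mm behind the grasp point. The pads swing forward as they close: fully open they stand 13 mm farther back than shut.
Start: joints at [1.207, 0.264, 1.604, -0, 1.274, -0.037], TCP at [216.682, 639.271, 303.88] pointing down, gripper open.
Joint ranges: [-2.63, 2.63], [-0.94, 2.18], [0.31, 2.57], [-1.31, 4.45], [0, 2.66], [-2.55, 2.55]. Speed limits (rad/s): [2.57, 2.57, 3.14, 3.14, 3.14, 3.14].

## Interface

Orientations are given as a 3x3 rotation matrix whose columns are the frame's x, y, z axes.
In Python, from bench import r, imaging gives the robot as it stands.
- The arm moves only by the shell command python3 -m handwheel 'ROWS' [FORCE]. ROWS is JSON, a list of rows, each an object of numbers: "wx", "wy", "wz": the turn, a rotation vector about the tool's x, y, z in degrees; "dx", "dy", "dz": the shift along the tool's x, y, z in cm; "jaw": the finger opening in cm, from 0 to 8.54. A call has exactly 8 rows; each row is the pose to reach, as a shift and turn from the pose commanded when the call began, along the tool's axes at that moment; what a row does not reach only later rows make up. A row lasts 1/12 s, in which the tool goes at most 41.7 mm and 7.16 degrees, less where a joint would pass 70% of its speed; a pose out of reach is approached as far as the arm can. A call with a gripper value outside its range is refused whole. The fingers move at their own pace and stop on an object; FORCE is the grip in N (left out, the last holds). Time passes only in rows, so rows that repeat a pose let the fingers close, or fill a call up. It gives the time, the measured TCP pose, the force, the opening and the grip force at its end, in the units of the state.
- r.state(): the state, without advancing time (a new reading comes with each control period).
- imaging.snapshot(name): name is "side" or "top"; returns the picture (420x560x3 uint8, red, green, blue); there is no depth.
- imaging.get_calibration(name): a dict with "mtx" (3x3 intrinsics, pixels), "R" (3x3) and "t" (3): a world point X has camera coordinates R X + t. Camera axes: x right, y down, z forward; pixel columns grow to the right and rows downward; lengths in mm; the calibration is good to about 2 mm. A picture is of the moment at which its call begins. get_calibration takes no time and is no camera call.
- r.close_job(): hands the job in; it is judged then, once.
The state is a dict: "time_s": time; "q": joint angles; "joint_vel": joint speeds; "tau": joint torques, N m; "eef_pos": TCP position; "ee_rot": TCP orientation; "force": force on the tool from outside, world axes, zero at the start; "ft_torque": the same for the moment, N m; "grip_width": opening from 0.0 (shut) to 1.0 (fully open); "grip_force": force on a finger pad.
Only numpy, scipy, OpenCV 4.12 (cv2) and the standard library are available. Lean on these libraries where they do the work, as an engineer would, in place of code of your own. Each camera call takes 0.05 s, during which the arm holds its last target. There are 200 camera calls.

## Working session

There is one attempt and no reset: what is moved stays moved. The work goes in short steps, Python scripts to look and compute and a shell command to move; the robot and the scene stay as the last step left them, time stands still between calls to the robot, and variables do not carry over. Pictures are saved under pics/ and viewed, at most 14 in all, crops included, and the job is handed in when it is done.

```bash
mkdir -p pics; ls; python3 - <<'E'
from bench import r, imaging
import cv2
s=r.state(); print(s['time_s'],s['eef_pos'],s['ee_rot'],s['grip_width'],r.tips_ahead)
for n in("top","side"):
    cv2.imwrite(f"pics/{n}0.png",imaging.snapshot(n)[:,:,::-1]); c=imaging.get_calibration(n); print(c)
E
```

```text
pics
0.0 [216.478263   638.76357706 302.57502303] [[-9.47081965e-01  3.20990888e-01 -7.75104695e-04]
 [ 3.20991815e-01  9.47079750e-01 -2.04990898e-03]
 [ 7.60838568e-05 -2.19023409e-03 -9.99997599e-01]] 0.9966765773109975 72.6
{'mtx': array([[391.43613612,   0.        , 275.74129525],
       [  0.        , 391.43613612, 214.19573356],
       [  0.        ,   0.        ,   1.        ]]), 'R': array([[-1.34112674e-02, -9.99910063e-01,  6.14489635e-05],
       [-9.86176876e-01,  1.32169211e-02, -1.65168040e-01],
       [ 1.65152373e-01, -2.27571230e-03, -9.86265438e-01]]), 't': array([-40.52843263, 458.37395732, 935.95619943])}
{'mtx': array([[469.46973269,   0.        , 281.11095539],
       [  0.        , 469.46973269, 204.52072161],
       [  0.        ,   0.        ,   1.        ]]), 'R': array([[ 0.99828063, -0.05586178,  0.01775512],
       [-0.02182229, -0.6353279 , -0.7719341 ],
       [ 0.05440193,  0.7702194 , -0.63545457]]), 't': array([-465.59000301,   16.7966816 , 1357.55086409])}
```

View pics/top0.png

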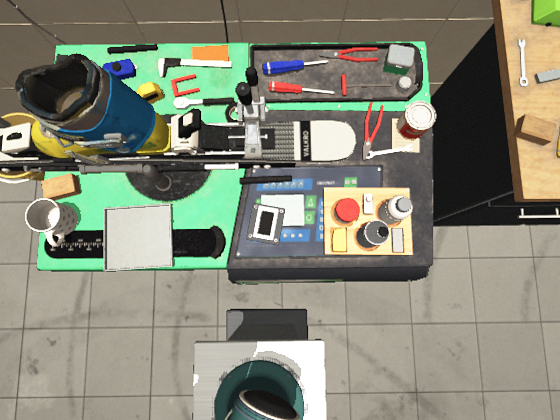

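View pics/side0.png

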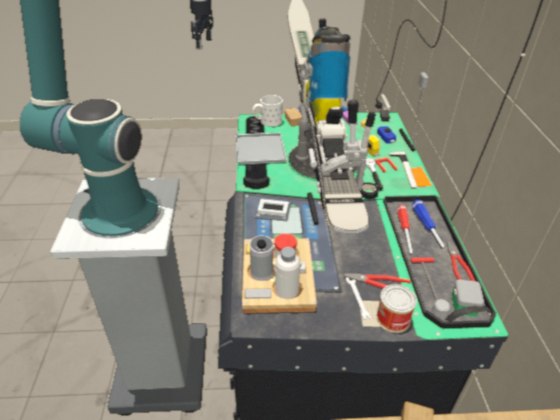

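The top view shows the tub (red lid) at (345,210), flask at (397,208), tin at (373,235) and gauge at (367,203). The seat is at (267,224) and the tray at (138,238).

```bash
cat > h.py <<'E'
from bench import r, imaging
import numpy as np, cv2
C={n:imaging.get_calibration(n) for n in("top","side")}
def ray(n,px,z):
    c=C[n]; px=np.atleast_2d(np.asarray(px,float))
    d=np.c_[px,np.ones(len(px))]@np.linalg.inv(c['mtx']).T@c['R']; o=-c['R'].T@c['t']
    return o+d*((z-o[2])/d[:,2])[:,None]
def proj(n,X):
    c=C[n]; p=(np.atleast_2d(X)@c['R'].T+c['t'])@c['mtx'].T; return p[:,:2]/p[:,2:]
E
python3 - <<'E'
from h import *
im=cv2.imread('pics/top0.png'); hsv=cv2.cvtColor(im,cv2.COLOR_BGR2HSV)
cv2.imwrite('pics/c1.png',cv2.resize(im[175:285,225:425],None,fx=4,fy=4,interpolation=cv2.INTER_CUBIC)[:600,:800])
def blob(m,box,z,name):
    x0,y0,x1,y1=box; k=np.zeros(m.shape,np.uint8); k[y0:y1,x0:x1]=m[y0:y1,x0:x1]*255
    k=cv2.morphologyEx(k,cv2.MORPH_OPEN,np.ones((2,2)))
    c=max(cv2.findContours(k,0,cv2.CHAIN_APPROX_NONE)[0],key=cv2.contourArea)[:,0]
    w=ray('top',c,z)[:,:2].astype(np.float32); print(name,cv2.minAreaRect(w),cv2.boundingRect(c)); return k
H,S,V=[hsv[...,i].astype(int) for i in range(3)]
for p in [(330,250),(367,222),(140,220),(110,260),(255,210),(345,210),(267,222)]: print(p,hsv[p[1],p[0]])
blob((H>8)&(H<25)&(S>60)&(V>140),(315,180,420,262),30,'caddy')
blob((S<30)&(V>120),(100,198,178,275),20,'tray')
blob((S<30)&(V>150),(248,200,288,248),21,'seat')
blob(((H<8)|(H>172))&(S>130),(330,190,362,228),55,'lid')
E
```

```text
(330, 250) [ 25  75 255]
(367, 222) [ 15 137 155]
(140, 220) [ 25  14 224]
(110, 260) [ 28  15 218]
(255, 210) [ 18  10 122]
(345, 210) [  2 166 254]
(267, 222) [17 36 49]
caddy ((442.65789794921875, -189.9246826171875), (94.03115844726562, 114.62351989746094), 45.60422134399414) (325, 197, 35, 53)
tray ((406.13006591796875, 298.22137451171875), (159.91311645507812, 168.59120178222656), 3.403308153152466) (105, 205, 69, 68)
seat ((447.1046142578125, -33.08361053466797), (92.75433349609375, 108.5613021850586), 80.12413787841797) (249, 201, 40, 42)
lid ((461.8587341308594, -224.91957092285156), (56.3365478515625, 57.473793029785156), 87.75091552734375) (337, 199, 24, 24)
```

View pics/c1.png

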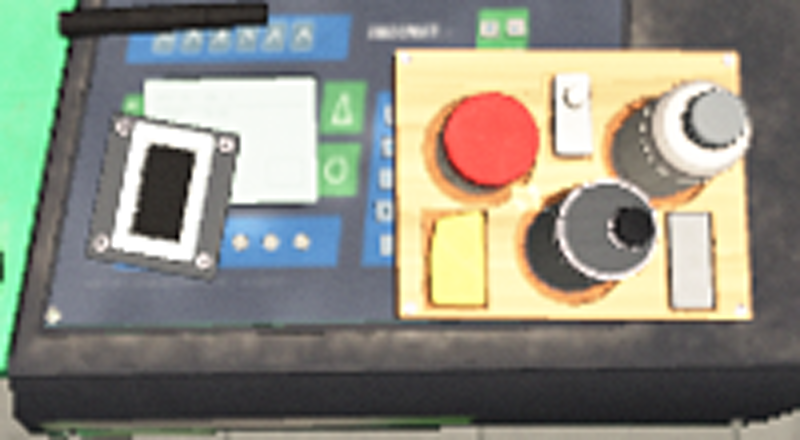

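Crop c1 (4x, offset 225,175) shows the tub at (490,140), gauge at (572,112), flask at (700,130) and tin at (608,230). The seat pocket is at (163,188) and the seat is turned about 10°.

```bash
python3 - <<'E'
from h import *
im=cv2.imread('pics/top0.png'); hsv=cv2.cvtColor(im,cv2.COLOR_BGR2HSV)
H,S,V=[hsv[...,i].astype(int) for i in range(3)]
def blob(m,box,z,name):
    x0,y0,x1,y1=box; k=np.zeros(m.shape,np.uint8); k[y0:y1,x0:x1]=m[y0:y1,x0:x1]*255
    c=max(cv2.findContours(k,0,cv2.CHAIN_APPROX_NONE)[0],key=cv2.contourArea)[:,0]
    w=ray('top',c,z)[:,:2].astype(np.float32); print(name,cv2.minAreaRect(w),cv2.boundingRect(c)); return w
w=blob((H>8)&(H<32)&(S>60)&(V>130),(315,180,420,262),30,'caddy')
cor=lambda L:(np.array(L)+.5)/4-.5+[225,175]
def rect(L,z,name):
    P=ray('top',cor(L),z)[:,:2]; TL,TR,BR,BL=P
    c=P.mean(0); ex=TL-BL+TR-BR; ey=TL-TR+BL-BR
    print(name,c,np.degrees(np.arctan2(ex[1],ex[0])),np.degrees(np.arctan2(-ey[0],ey[1])),np.linalg.norm(ex)/2,np.linalg.norm(ey)/2)
rect([(396,49),(738,52),(751,319),(396,318)],30,'caddy')
rect([(135,118),(211,131),(188,267),(112,250)],21,'seat')
rect([(147,143),(196,152),(180,237),(131,227)],18,'pocket')
rect([(120,112),(240,138),(212,279),(89,252)],8,'foot')
rect([(555,72),(591,74),(592,155),(553,155)],44,'gauge')
# circles: tin top at 100, cap; flask neck at 130
def circ(p,z,name): print(name,ray('top',cor([p]),z)[0])
circ((606,230),100,'tin'); circ((633,226),116,'cap'); circ((716,116),130,'flask neck'); 
blob((S<110)&(V<90)&(V>0),(255,208,276,236),16,'pocketmask')
p=proj('top',[[461.9,-224.9,55]]);print(p)
s=cv2.imread('pics/side0.png'); cv2.imwrite('pics/c2.png',cv2.resize(s[185:320,225:335],None,fx=4.4,fy=4.4,interpolation=cv2.INTER_CUBIC))
E
```

```text
caddy ((441.2929992675781, -275.6936950683594), (220.19314575195312, 169.59945678710938), 89.23179626464844) (324, 187, 90, 68)
caddy [ 440.66455351 -275.31268765] -1.600801343938592 -1.1054062033501797 169.58015685853493 217.97490119234075
seat [440.07900631 -19.35303387] -10.160696192382238 -12.015285827314617 86.5855356232127 48.93962087846719
pocket [441.43413024 -20.53239232] -11.14262348283599 -11.838923495941486 54.95161711034563 31.633245597242098
foot [439.5675856  -21.37737365] -12.286617841637327 -13.178415004060827 92.55283651946479 79.5768688063401
gauge [ 481.74424836 -275.81556517] -3.3342759688520154 -2.3395922750312415 51.95153826472696 23.277772624077063
tin [ 402.32054203 -277.87766869  100.        ]
cap [ 402.52175591 -289.17332702  116.        ]
flask neck [ 462.75730775 -335.86736766  130.        ]
pocketmask ((440.1383056640625, -20.408428192138672), (28.945737838745117, 57.10517883300781), 78.40811920166016) (258, 211, 15, 24)
[[348.49847158 210.43949863]]
```

View pics/c2.png

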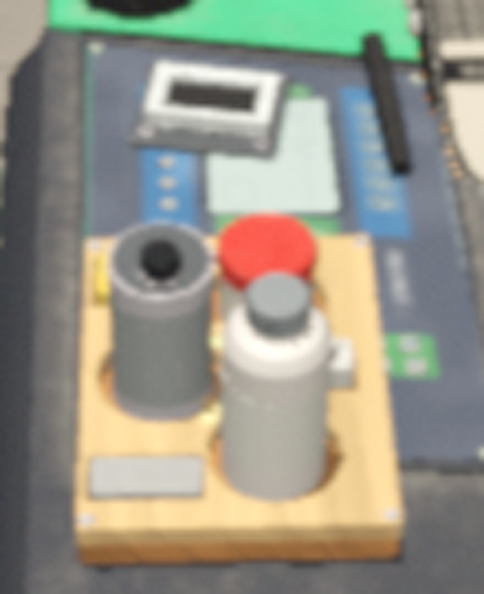

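Crop c2 (4.4x, offset 225,185) shows the tin top at (162,262), the flask cap top at (278,297) and the tub lid at (268,250). All three stand upright in their wells, so I'll recompute their positions with the 18 mm well floor added.

```bash
python3 - <<'E'
from h import *
cor=lambda L:(np.array(L)+.5)/4-.5+[225,175]
cs=lambda L:(np.array(L)+.5)/4.4-.5+[225,185]
for n,z,a,b in [('tin',118,(606,230),(162,262)),('tub',73,(490,139),(268,250)),('flask',148,(716,116),(278,297))]:
    print(n,ray('top',cor([a]),z)[0,:2],ray('side',cs([b]),z)[0,:2])
th=np.radians(-1); R=np.array([[np.cos(th),-np.sin(th)],[np.sin(th),np.cos(th)]])
for v in [(20,56),(-40,0),(20,-56),(41,0)]: print(v,R@v+[441,-275.5])
# tray by corners of mask
im=cv2.imread('pics/top0.png'); hsv=cv2.cvtColor(im,cv2.COLOR_BGR2HSV)
k=((hsv[...,1]<30)&(hsv[...,2]>120)).astype(np.uint8); m=np.zeros_like(k); m[198:275,100:178]=k[198:275,100:178]
c=max(cv2.findContours(m,0,cv2.CHAIN_APPROX_NONE)[0],key=cv2.contourArea)
q=cv2.approxPolyDP(c,8,True)[:,0]; print(q,ray('top',q,20)[:,:2])
# caddy corners in side view at z=30, and seat block corners z=21
print(ray('side',cs([(85,238),(368,236),(403,522),(79,525)]),30)[:,:2].mean(0))
print(ray('side',cs([(157,62),(283,70),(272,125),(146,108)]),21)[:,:2].mean(0), ray('side',cs([(172,82),(256,82),(252,110),(167,102)]),18)[:,:2].mean(0))
E
```

```text
tin [ 400.20972345 -273.20300947] [ 403.00189003 -275.89706271]
tub [ 461.3943588  -218.27286542] [ 463.61813546 -222.36754889]
flask [ 459.32147787 -329.82986617] [ 459.79452682 -333.76048473]
(20, 56) [ 461.97428866 -219.8575772 ]
(-40, 0) [ 401.00609219 -274.80190374]
(20, -56) [ 460.01961914 -331.84051906]
(41, 0) [ 481.9937555  -276.21554866]
[[170 204]
 [104 208]
 [104 272]
 [172 265]] [[490.75381236 222.17657913]
 [482.64159354 389.61146228]
 [321.52327418 380.10625717]
 [336.46247755 212.40461017]]
[ 442.19439482 -273.10909863]
[442.57568659 -17.64739587] [440.86789662 -17.11063546]
```

All three sit within about 2 mm of the well centres, so I'll start moving: turn the tool so y points along world +x, and head for the caddy.

```bash
python3 -m handwheel '[{"dx":-2,"dy":-1.8,"wz":4},{"dx":-6,"dy":-5.5,"wz":11},{"dx":-9.8,"dy":-9,"wz":18},{"dx":-13.6,"dy":-12.5,"wz":25},{"dx":-17.2,"dy":-16,"wz":32},{"dx":-20.6,"dy":-19,"wz":39},{"dx":-23,"dy":-21.4,"wz":46},{"dx":-24,"dy":-22.5,"wz":53}]' 40
python3 - <<'E'
from h import *
s=r.state(); R=s['ee_rot']; print(s['eef_pos'],np.degrees(np.arctan2(R[1,1],R[0,1])),s['q'])
d=np.array([450,-100,300])-s['eef_pos']; print(R.T@d/10)
E
```

```text
[216.49825129 638.7936434  302.64630906] 71.27585877063586 [ 1.20709634e+00  2.64730358e-01  1.60524606e+00  1.73496904e-05
  1.27371015e+00 -3.69070757e-02]
[-45.83057341 -62.47292868   0.39101705]validation failed for argument at $[0]...
```

```bash
python3 -m handwheel --help | head -30; python3 -m handwheel '[{"wx":0,"wy":0,"wz":4,"dx":-2,"dy":-1.8,"dz":0,"jaw":8.5},{"wx":0,"wy":0,"wz":11,"dx":-6,"dy":-5.5,"dz":0,"jaw":8.5},{"wx":0,"wy":0,"wz":18,"dx":-9.8,"dy":-9,"dz":0,"jaw":8.5},{"wx":0,"wy":0,"wz":25,"dx":-13.6,"dy":-12.5,"dz":0,"jaw":8.5},{"wx":0,"wy":0,"wz":32,"dx":-17.2,"dy":-16,"dz":0,"jaw":8.5},{"wx":0,"wy":0,"wz":39,"dx":-20.6,"dy":-19,"dz":0,"jaw":8.5},{"wx":0,"wy":0,"wz":46,"dx":-23,"dy":-21.4,"dz":0,"jaw":8.5},{"wx":0,"wy":0,"wz":53,"dx":-24,"dy":-22.5,"dz":0,"jaw":8.5}]' 40
python3 - <<'E'
from h import *
s=r.state(); R=s['ee_rot']; print(s['eef_pos'],np.degrees(np.arctan2(R[1,1],R[0,1])),s['q'])
d=np.array([450,-100,300])-s['eef_pos']; print(R.T@d/10)
E
```

```text
time_s: 0.77
eef_pos: [367.4, 356.5, 303.5]
ee_rot: [[-0.308, 0.951, -0.0], [0.951, 0.308, -0.0], [-0.0, -0.0, -1.0]]
force: [0.4, 0.2, -0.1]
grip_width: 0.995
grip_force: 0.0
[367.39884329 356.49497002 303.45258037] 17.95747312262996 [ 7.21759215e-01 -4.64765292e-02  1.94708031e+00 -1.60174494e-04
  1.24142243e+00  4.08393972e-01]
[-45.97228413  -6.21639601   0.36166708]invalid input: not JSON, or not a number
```

```bash
python3 -m handwheel '[{"wx":0,"wy":0,"wz":2,"dx":-2,"dy":-0.3,"dz":0,"jaw":8.5},{"wx":0,"wy":0,"wz":5,"dx":-6,"dy":-0.8,"dz":0,"jaw":8.5},{"wx":0,"wy":0,"wz":8,"dx":-10,"dy":-1.3,"dz":0,"jaw":8.5},{"wx":0,"wy":0,"wz":11,"dx":-14,"dy":-1.8,"dz":0,"jaw":8.5},{"wx":0,"wy":0,"wz":14,"dx":-18,"dy":-2.3,"dz":0,"jaw":8.5},{"wx":0,"wy":0,"wz":16,"dx":-22,"dy":-2.8,"dz":0,"jaw":8.5},{"wx":0,"wy":0,"wz":17.5,"dx":-26.1,"dy":-3.4,"dz":0,"jaw":8.5},{"wx":0,"wy":0,"wz":18.28,"dx":-30.2,"dy":-3.9,"dz":0,"jaw":8.5}]' 40
python3 -m handwheel '[{"wx":0,"wy":0,"wz":0,"dx":-4.1,"dy":0.4,"dz":0,"jaw":8.5},{"wx":0,"wy":0,"wz":0,"dx":-8.2,"dy":0.8,"dz":0,"jaw":8.5},{"wx":0,"wy":0,"wz":0,"dx":-12.3,"dy":1.2,"dz":0,"jaw":8.5},{"wx":0,"wy":0,"wz":0,"dx":-16.4,"dy":1.6,"dz":0,"jaw":8.5},{"wx":0,"wy":0,"wz":0,"dx":-20.5,"dy":2,"dz":0,"jaw":8.5},{"wx":0,"wy":0,"wz":0,"dx":-24.6,"dy":2.4,"dz":0,"jaw":8.5},{"wx":0,"wy":0,"wz":0,"dx":-28.6,"dy":2.8,"dz":0,"jaw":8.5},{"wx":0,"wy":0,"wz":0,"dx":-32,"dy":3.1,"dz":0,"jaw":8.5}]' 
python3 -m handwheel '[{"wx":0,"wy":0,"wz":0,"dx":-3,"dy":0,"dz":0,"jaw":8.5},{"wx":0,"wy":0,"wz":0,"dx":-5,"dy":0,"dz":0,"jaw":8.5},{"wx":0,"wy":0,"wz":0,"dx":-6.2,"dy":0,"dz":1,"jaw":8.5},{"wx":0,"wy":0,"wz":0,"dx":-6.2,"dy":0,"dz":2,"jaw":8.5},{"wx":0,"wy":0,"wz":0,"dx":-6.2,"dy":0,"dz":3,"jaw":8.5},{"wx":0,"wy":0,"wz":0,"dx":-6.2,"dy":0,"dz":4,"jaw":8.5},{"wx":0,"wy":0,"wz":0,"dx":-6.2,"dy":0,"dz":4,"jaw":8.5},{"wx":0,"wy":0,"wz":0,"dx":-6.2,"dy":0,"dz":4,"jaw":8.5}]' 
python3 - <<'E'
from h import *
s=r.state(); R=s['ee_rot']; print(s['eef_pos'],np.degrees(np.arctan2(R[1,1],R[0,1])),s['q'])
E
```

```text
time_s: 1.43
eef_pos: [424.2, 57.6, 303.7]
ee_rot: [[0.001, 1.0, -0.0], [1.0, -0.001, -0.0], [-0.0, -0.0, -1.0]]
force: [0.1, -0.2, 0.3]
grip_width: 0.996
grip_force: 0.0
time_s: 2.1
eef_pos: [455.2, -263.2, 303.5]
ee_rot: [[0.001, 1.0, -0.0], [1.0, -0.001, -0.0], [-0.0, -0.0, -1.0]]
force: [0.1, -0.1, 0.6]
grip_width: 0.994
grip_force: 0.0
time_s: 2.77
eef_pos: [455.2, -320.8, 262.3]
ee_rot: [[-0.001, 1.0, -0.002], [1.0, 0.001, 0.002], [0.002, -0.002, -1.0]]
force: [1.0, -0.5, 0.8]
grip_width: 0.994
grip_force: 0.0
[ 455.23636975 -320.76711255  262.31566498] 0.08378636066378728 [-6.58646672e-01  7.35140011e-02  1.90348029e+00  2.23997319e-04
  1.16767018e+00 -6.60194856e-01]
```

```bash
python3 -m handwheel '[{"wx":0,"wy":0,"wz":0,"dx":-0.5,"dy":0.2,"dz":0,"jaw":8.5},{"wx":0,"wy":0,"wz":0,"dx":-1.1,"dy":0.5,"dz":0,"jaw":8.5},{"wx":0,"wy":0,"wz":0,"dx":-1.1,"dy":0.5,"dz":1,"jaw":8.5},{"wx":0,"wy":0,"wz":0,"dx":-1.1,"dy":0.5,"dz":2,"jaw":8.5},{"wx":0,"wy":0,"wz":0,"dx":-1.1,"dy":0.5,"dz":3,"jaw":8.5},{"wx":0,"wy":0,"wz":0,"dx":-1.1,"dy":0.5,"dz":3,"jaw":8.5},{"wx":0,"wy":0,"wz":0,"dx":-1.1,"dy":0.5,"dz":3,"jaw":8.5},{"wx":0,"wy":0,"wz":0,"dx":-1.1,"dy":0.5,"dz":3,"jaw":8.5}]' 
python3 - <<'E'
from h import *
cv2.imwrite('pics/s1.png',imaging.snapshot('side')[150:330,200:360,::-1].repeat(3,0).repeat(3,1))
E
```

```text
time_s: 3.43
eef_pos: [460.6, -333.4, 233.5]
ee_rot: [[0.0, 1.0, -0.001], [1.0, -0.0, 0.001], [0.001, -0.001, -1.0]]
force: [0.1, -1.0, 0.0]
grip_width: 0.996
grip_force: 0.0
```

View pics/s1.png

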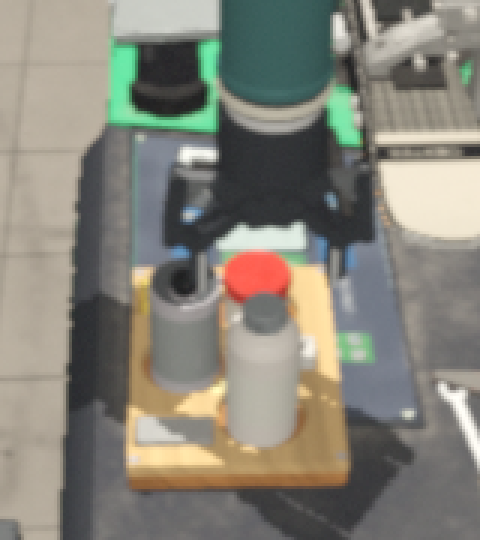

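The fingers straddle the flask symmetrically, at crop px 203 and 337 with the flask at 265. Next I descend and grip.

```bash
python3 -m handwheel '[{"wx":0,"wy":0,"wz":0,"dx":0,"dy":0,"dz":1,"jaw":8.5},{"wx":0,"wy":0,"wz":0,"dx":0,"dy":0,"dz":2.5,"jaw":8.5},{"wx":0,"wy":0,"wz":0,"dx":0,"dy":0,"dz":4,"jaw":8.5},{"wx":0,"wy":0,"wz":0,"dx":0,"dy":0,"dz":5.5,"jaw":8.5},{"wx":0,"wy":0,"wz":0,"dx":0,"dy":0,"dz":7,"jaw":8.5},{"wx":0,"wy":0,"wz":0,"dx":0,"dy":0,"dz":7.8,"jaw":8.5},{"wx":0,"wy":0,"wz":0,"dx":0,"dy":0,"dz":7.8,"jaw":8.5},{"wx":0,"wy":0,"wz":0,"dx":0,"dy":0,"dz":7.8,"jaw":7.5}]' 40
python3 -m handwheel '[{"wx":0,"wy":0,"wz":0,"dx":0,"dy":0,"dz":0,"jaw":7},{"wx":0,"wy":0,"wz":0,"dx":0,"dy":0,"dz":0,"jaw":6.5},{"wx":0,"wy":0,"wz":0,"dx":0,"dy":0,"dz":0,"jaw":6},{"wx":0,"wy":0,"wz":0,"dx":0,"dy":0,"dz":0,"jaw":5},{"wx":0,"wy":0,"wz":0,"dx":0,"dy":0,"dz":0,"jaw":5},{"wx":0,"wy":0,"wz":0,"dx":0,"dy":0,"dz":0,"jaw":5},{"wx":0,"wy":0,"wz":0,"dx":0,"dy":0,"dz":0,"jaw":5},{"wx":0,"wy":0,"wz":0,"dx":0,"dy":0,"dz":0,"jaw":5}]' 40; python3 -c "
from bench import r;print(r.tips_ahead)"
```

```text
time_s: 4.15
eef_pos: [460.6, -333.4, 155.5]
ee_rot: [[0.0, 1.0, -0.001], [1.0, -0.0, 0.001], [0.001, -0.001, -1.0]]
force: [-0.2, -0.8, 0.2]
grip_width: 0.892
grip_force: 0.0
time_s: 4.82
eef_pos: [461.1, -334.1, 157.3]
ee_rot: [[0.0, 1.0, 0.001], [1.0, -0.0, -0.001], [-0.001, 0.001, -1.0]]
force: [-1.9, 0.5, 5.5]
grip_width: 0.65
grip_force: 42.6
72.6
```

```bash
python3 -m handwheel '[{"wx":0,"wy":0,"wz":0,"dx":0,"dy":0,"dz":-0.4,"jaw":5},{"wx":0,"wy":0,"wz":0,"dx":0,"dy":0,"dz":-1.5,"jaw":5},{"wx":0,"wy":0,"wz":0,"dx":0,"dy":0,"dz":-3.5,"jaw":5},{"wx":0,"wy":0,"wz":0,"dx":0,"dy":0,"dz":-6.5,"jaw":5},{"wx":0,"wy":0,"wz":0,"dx":0,"dy":0,"dz":-9.5,"jaw":5},{"wx":0,"wy":0,"wz":0,"dx":0,"dy":0,"dz":-12.2,"jaw":5},{"wx":0,"wy":0,"wz":0,"dx":0,"dy":0,"dz":-14,"jaw":5},{"wx":0,"wy":0,"wz":0,"dx":0,"dy":0,"dz":-14.5,"jaw":5}]' 40
python3 -m handwheel '[{"wx":0,"wy":0,"wz":0,"dx":0.8,"dy":0,"dz":0,"jaw":5},{"wx":0,"wy":0,"wz":0,"dx":2.2,"dy":0,"dz":0,"jaw":5},{"wx":0,"wy":0,"wz":0,"dx":4.4,"dy":0,"dz":0,"jaw":5},{"wx":0,"wy":0,"wz":0,"dx":7.4,"dy":0,"dz":0,"jaw":5},{"wx":0,"wy":0,"wz":0,"dx":10.8,"dy":0,"dz":0,"jaw":5},{"wx":0,"wy":0,"wz":0,"dx":14.2,"dy":0,"dz":0,"jaw":5},{"wx":0,"wy":0,"wz":0,"dx":17.6,"dy":0,"dz":0,"jaw":5},{"wx":0,"wy":0,"wz":0,"dx":21,"dy":0,"dz":0,"jaw":5}]'
python3 -m handwheel '[{"wx":0,"wy":0,"wz":0,"dx":3.3,"dy":-0.2,"dz":0,"jaw":5},{"wx":0,"wy":0,"wz":0,"dx":6.6,"dy":-0.4,"dz":0,"jaw":5},{"wx":0,"wy":0,"wz":0,"dx":9.9,"dy":-0.6,"dz":0,"jaw":5},{"wx":0,"wy":0,"wz":0,"dx":13.2,"dy":-0.8,"dz":0,"jaw":5},{"wx":0,"wy":0,"wz":0,"dx":16.5,"dy":-1,"dz":0,"jaw":5},{"wx":0,"wy":0,"wz":0,"dx":19.8,"dy":-1.2,"dz":0,"jaw":5},{"wx":0,"wy":0,"wz":0,"dx":23.1,"dy":-1.4,"dz":0,"jaw":5},{"wx":0,"wy":0,"wz":0,"dx":26.4,"dy":-1.6,"dz":0,"jaw":5}]'
python3 -m handwheel '[{"wx":0,"wy":0,"wz":0,"dx":3.3,"dy":0,"dz":0,"jaw":5},{"wx":0,"wy":0,"wz":0,"dx":6.6,"dy":0,"dz":0,"jaw":5},{"wx":0,"wy":0,"wz":0,"dx":9.8,"dy":0,"dz":0,"jaw":5},{"wx":0,"wy":0,"wz":0,"dx":12.8,"dy":0,"dz":0,"jaw":5},{"wx":0,"wy":0,"wz":0,"dx":15.6,"dy":0,"dz":0,"jaw":5},{"wx":0,"wy":0,"wz":0,"dx":18,"dy":0,"dz":0,"jaw":5},{"wx":0,"wy":0,"wz":0,"dx":19.8,"dy":0,"dz":0,"jaw":5},{"wx":0,"wy":0,"wz":0,"dx":20.8,"dy":0,"dz":0,"jaw":5}]'
```

```text
time_s: 5.48
eef_pos: [462.1, -334.5, 305.9]
ee_rot: [[0.0, 1.0, 0.006], [1.0, -0.0, -0.004], [-0.004, 0.006, -1.0]]
force: [0.1, 0.2, -1.7]
grip_width: 0.656
grip_force: 43.3
time_s: 6.15
eef_pos: [458.6, -120.5, 297.9]
ee_rot: [[0.0, 1.0, -0.005], [1.0, -0.0, 0.002], [0.002, -0.005, -1.0]]
force: [1.4, -0.1, -2.0]
grip_width: 0.651
grip_force: 43.2
time_s: 6.82
eef_pos: [441.9, 142.4, 298.1]
ee_rot: [[-0.001, 1.0, -0.005], [1.0, 0.001, -0.001], [-0.001, -0.005, -1.0]]
force: [0.3, 0.1, -2.4]
grip_width: 0.652
grip_force: 43.2
time_s: 7.48
eef_pos: [442.2, 350.3, 297.8]
ee_rot: [[-0.002, 1.0, -0.005], [1.0, 0.002, -0.002], [-0.002, -0.005, -1.0]]
force: [0.2, -0.4, -2.8]
grip_width: 0.654
grip_force: 43.2
```

```bash
python3 -m handwheel '[{"wx":0,"wy":0,"wz":0,"dx":0,"dy":0.1,"dz":0.8,"jaw":5},{"wx":0,"wy":0,"wz":0,"dx":0,"dy":0.2,"dz":2.5,"jaw":5},{"wx":0,"wy":0,"wz":0,"dx":0,"dy":0.2,"dz":5,"jaw":5},{"wx":0,"wy":0,"wz":0,"dx":0,"dy":0.2,"dz":8,"jaw":5},{"wx":0,"wy":0,"wz":0,"dx":0,"dy":0.2,"dz":10.6,"jaw":5},{"wx":0,"wy":0,"wz":0,"dx":0,"dy":0.2,"dz":12.5,"jaw":5},{"wx":0,"wy":0,"wz":0,"dx":0,"dy":0.2,"dz":13.5,"jaw":5},{"wx":0,"wy":0,"wz":0,"dx":0,"dy":0.2,"dz":14,"jaw":5}]'
python3 -m handwheel '[{"wx":0,"wy":0,"wz":0,"dx":0,"dy":0,"dz":0.2,"jaw":5},{"wx":0,"wy":0,"wz":0,"dx":0,"dy":0,"dz":0.4,"jaw":5},{"wx":0,"wy":0,"wz":0,"dx":0,"dy":0,"dz":0.6,"jaw":5},{"wx":0,"wy":0,"wz":0,"dx":0,"dy":0,"dz":0.8,"jaw":5},{"wx":0,"wy":0,"wz":0,"dx":0,"dy":0,"dz":0.9,"jaw":5},{"wx":0,"wy":0,"wz":0,"dx":0,"dy":0,"dz":0.9,"jaw":5},{"wx":0,"wy":0,"wz":0,"dx":0,"dy":0,"dz":0.9,"jaw":5},{"wx":0,"wy":0,"wz":0,"dx":0,"dy":0,"dz":0.9,"jaw":5}]'
```

```text
time_s: 8.15
eef_pos: [444.9, 346.3, 157.6]
ee_rot: [[0.001, 1.0, -0.005], [1.0, -0.001, -0.004], [-0.004, -0.005, -1.0]]
force: [0.0, -0.4, -3.7]
grip_width: 0.65
grip_force: 43.1
time_s: 8.82
eef_pos: [446.9, 348.6, 152.2]
ee_rot: [[0.0, 1.0, 0.0], [1.0, -0.0, 0.0], [0.0, 0.0, -1.0]]
force: [-0.4, 0.9, -2.8]
grip_width: 0.656
grip_force: 43.2
```

```bash
python3 -m handwheel '[{"wx":0,"wy":0,"wz":0,"dx":0,"dy":0,"dz":0.1,"jaw":5},{"wx":0,"wy":0,"wz":0,"dx":0,"dy":0,"dz":0.2,"jaw":5},{"wx":0,"wy":0,"wz":0,"dx":0,"dy":0,"dz":0.3,"jaw":5},{"wx":0,"wy":0,"wz":0,"dx":0,"dy":0,"dz":0.3,"jaw":5},{"wx":0,"wy":0,"wz":0,"dx":0,"dy":0,"dz":0.3,"jaw":5},{"wx":0,"wy":0,"wz":0,"dx":0,"dy":0,"dz":0.3,"jaw":5},{"wx":0,"wy":0,"wz":0,"dx":0,"dy":0,"dz":0.3,"jaw":5},{"wx":0,"wy":0,"wz":0,"dx":0,"dy":0,"dz":0.3,"jaw":5}]'
python3 - <<'E'
from h import *
cv2.imwrite('pics/s2.png',imaging.snapshot('side')[60:220,200:360,::-1].repeat(3,0).repeat(3,1))
E
```

```text
time_s: 9.48
eef_pos: [446.8, 348.5, 148.9]
ee_rot: [[0.0, 1.0, 0.0], [1.0, -0.0, 0.0], [0.0, 0.0, -1.0]]
force: [0.0, 0.3, -2.3]
grip_width: 0.653
grip_force: 43.2
```

View pics/s2.png

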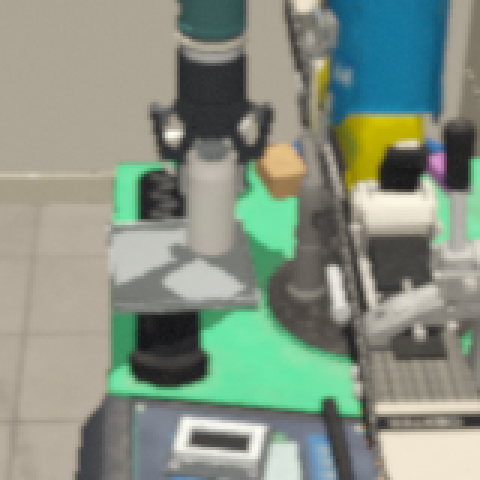

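The flask hangs just above the tray at crop px (212,245), inside the rim. I'll lower it until it touches.

```bash
python3 -m handwheel '[{"wx":0,"wy":0,"wz":0,"dx":0,"dy":0,"dz":0.05,"jaw":5},{"wx":0,"wy":0,"wz":0,"dx":0,"dy":0,"dz":0.1,"jaw":5},{"wx":0,"wy":0,"wz":0,"dx":0,"dy":0,"dz":0.15,"jaw":5},{"wx":0,"wy":0,"wz":0,"dx":0,"dy":0,"dz":0.2,"jaw":5},{"wx":0,"wy":0,"wz":0,"dx":0,"dy":0,"dz":0.2,"jaw":5},{"wx":0,"wy":0,"wz":0,"dx":0,"dy":0,"dz":0.2,"jaw":5},{"wx":0,"wy":0,"wz":0,"dx":0,"dy":0,"dz":0.2,"jaw":5},{"wx":0,"wy":0,"wz":0,"dx":0,"dy":0,"dz":0.2,"jaw":5}]'
```

```text
time_s: 10.2
eef_pos: [446.9, 348.8, 148.3]
ee_rot: [[0.0, 1.0, 0.0], [1.0, -0.0, 0.001], [0.001, 0.0, -1.0]]
force: [-3.3, -0.8, 6.6]
grip_width: 0.651
grip_force: 44.1
```

```bash
python3 -m handwheel '[{"wx":0,"wy":0,"wz":0,"dx":0,"dy":0,"dz":0,"jaw":6},{"wx":0,"wy":0,"wz":0,"dx":0,"dy":0,"dz":0,"jaw":6.4},{"wx":0,"wy":0,"wz":0,"dx":0,"dy":0,"dz":0,"jaw":7},{"wx":0,"wy":0,"wz":0,"dx":0,"dy":0,"dz":0,"jaw":7.6},{"wx":0,"wy":0,"wz":0,"dx":0,"dy":0,"dz":0,"jaw":8.2},{"wx":0,"wy":0,"wz":0,"dx":0,"dy":0,"dz":0,"jaw":8.5},{"wx":0,"wy":0,"wz":0,"dx":0,"dy":0,"dz":0,"jaw":8.5},{"wx":0,"wy":0,"wz":0,"dx":0,"dy":0,"dz":-0.5,"jaw":8.5}]'
python3 -m handwheel '[{"wx":0,"wy":0,"wz":0,"dx":0,"dy":0,"dz":-1,"jaw":8.5},{"wx":0,"wy":0,"wz":0,"dx":0,"dy":0,"dz":-2.5,"jaw":8.5},{"wx":0,"wy":0,"wz":0,"dx":0,"dy":0,"dz":-4,"jaw":8.5},{"wx":0,"wy":0,"wz":0,"dx":0,"dy":0,"dz":-6,"jaw":8.5},{"wx":0,"wy":0,"wz":0,"dx":0,"dy":0,"dz":-8,"jaw":8.5},{"wx":0,"wy":0,"wz":0,"dx":0,"dy":0,"dz":-9,"jaw":8.5},{"wx":0,"wy":0,"wz":0,"dx":0,"dy":0,"dz":-9,"jaw":8.5},{"wx":0,"wy":0,"wz":0,"dx":0,"dy":0,"dz":-9,"jaw":8.5}]'
python3 -m handwheel '[{"wx":0,"wy":0,"wz":0,"dx":-3.5,"dy":-0.3,"dz":0,"jaw":8.5},{"wx":0,"wy":0,"wz":0,"dx":-7.4,"dy":-0.6,"dz":0,"jaw":8.5},{"wx":0,"wy":0,"wz":0,"dx":-11.4,"dy":-0.9,"dz":0,"jaw":8.5},{"wx":0,"wy":0,"wz":0,"dx":-15.4,"dy":-1.2,"dz":0,"jaw":8.5},{"wx":0,"wy":0,"wz":0,"dx":-19.4,"dy":-1.4,"dz":0,"jaw":8.5},{"wx":0,"wy":0,"wz":0,"dx":-23.4,"dy":-1.6,"dz":0,"jaw":8.5},{"wx":0,"wy":0,"wz":0,"dx":-27.4,"dy":-1.9,"dz":0,"jaw":8.5},{"wx":0,"wy":0,"wz":0,"dx":-31.2,"dy":-2.2,"dz":0,"jaw":8.5}]'
python3 -m handwheel '[{"wx":0,"wy":0,"wz":0,"dx":-4,"dy":-0.3,"dz":0,"jaw":8.5},{"wx":0,"wy":0,"wz":0,"dx":-8,"dy":-0.6,"dz":0,"jaw":8.5},{"wx":0,"wy":0,"wz":0,"dx":-12,"dy":-0.9,"dz":0,"jaw":8.5},{"wx":0,"wy":0,"wz":0,"dx":-16,"dy":-1.2,"dz":0,"jaw":8.5},{"wx":0,"wy":0,"wz":0,"dx":-20,"dy":-1.5,"dz":0,"jaw":8.5},{"wx":0,"wy":0,"wz":0,"dx":-24,"dy":-1.8,"dz":0,"jaw":8.5},{"wx":0,"wy":0,"wz":0,"dx":-28,"dy":-2.1,"dz":0,"jaw":8.5},{"wx":0,"wy":0,"wz":0,"dx":-31.1,"dy":-2.3,"dz":0,"jaw":8.5}]'
python3 -m handwheel '[{"wx":0,"wy":0,"wz":0,"dx":0,"dy":0,"dz":0,"jaw":8.5},{"wx":0,"wy":0,"wz":0,"dx":0,"dy":0,"dz":0,"jaw":8.5},{"wx":0,"wy":0,"wz":0,"dx":0,"dy":0,"dz":0,"jaw":8.5},{"wx":0,"wy":0,"wz":0,"dx":0,"dy":0,"dz":0,"jaw":8.5},{"wx":0,"wy":0,"wz":0,"dx":0,"dy":0,"dz":0,"jaw":8.5},{"wx":0,"wy":0,"wz":0,"dx":0,"dy":0,"dz":0,"jaw":8.5},{"wx":0,"wy":0,"wz":0,"dx":0,"dy":0,"dz":0,"jaw":8.5},{"wx":0,"wy":0,"wz":0,"dx":0,"dy":0,"dz":0,"jaw":8.5}]'
```

```text
time_s: 10.87
eef_pos: [446.1, 348.0, 150.9]
ee_rot: [[0.0, 1.0, -0.002], [1.0, -0.0, -0.001], [-0.001, -0.002, -1.0]]
force: [-1.1, -0.9, -0.5]
grip_width: 0.994
grip_force: 0.0
time_s: 11.53
eef_pos: [447.1, 348.7, 242.8]
ee_rot: [[0.0, 1.0, 0.002], [1.0, -0.0, 0.001], [0.001, 0.002, -1.0]]
force: [-0.8, -1.0, -1.0]
grip_width: 0.998
grip_force: 0.0
time_s: 12.2
eef_pos: [423.2, 34.6, 240.2]
ee_rot: [[-0.0, 1.0, -0.003], [1.0, 0.0, -0.0], [-0.0, -0.003, -1.0]]
force: [0.8, 0.3, 0.1]
grip_width: 0.994
grip_force: 0.0
time_s: 12.87
eef_pos: [400.2, -276.8, 240.2]
ee_rot: [[0.001, 1.0, -0.002], [1.0, -0.001, 0.001], [0.001, -0.002, -1.0]]
force: [0.4, 0.1, -0.0]
grip_width: 0.997
grip_force: 0.0
time_s: 13.53
eef_pos: [402.0, -273.9, 242.0]
ee_rot: [[-0.001, 1.0, 0.0], [1.0, 0.001, -0.0], [-0.0, 0.0, -1.0]]
force: [0.6, 0.1, -0.2]
grip_width: 0.992
grip_force: 0.0
```

```bash
python3 -m handwheel '[{"wx":0,"wy":0,"wz":0,"dx":0,"dy":0,"dz":1.2,"jaw":8.5},{"wx":0,"wy":0,"wz":0,"dx":0,"dy":0,"dz":3,"jaw":8.5},{"wx":0,"wy":0,"wz":0,"dx":0,"dy":0,"dz":5,"jaw":8.5},{"wx":0,"wy":0,"wz":0,"dx":0,"dy":0,"dz":7,"jaw":8.5},{"wx":0,"wy":0,"wz":0,"dx":0,"dy":0,"dz":8.6,"jaw":8.5},{"wx":0,"wy":0,"wz":0,"dx":0,"dy":0,"dz":9.5,"jaw":8.5},{"wx":0,"wy":0,"wz":0,"dx":0,"dy":0,"dz":9.5,"jaw":8.5},{"wx":0,"wy":0,"wz":0,"dx":0,"dy":0,"dz":9.5,"jaw":7.5}]' 45
python3 -m handwheel '[{"wx":0,"wy":0,"wz":0,"dx":0,"dy":0,"dz":0,"jaw":7},{"wx":0,"wy":0,"wz":0,"dx":0,"dy":0,"dz":0,"jaw":6.5},{"wx":0,"wy":0,"wz":0,"dx":0,"dy":0,"dz":0,"jaw":6},{"wx":0,"wy":0,"wz":0,"dx":0,"dy":0,"dz":0,"jaw":5},{"wx":0,"wy":0,"wz":0,"dx":0,"dy":0,"dz":0,"jaw":5},{"wx":0,"wy":0,"wz":0,"dx":0,"dy":0,"dz":0,"jaw":5},{"wx":0,"wy":0,"wz":0,"dx":0,"dy":0,"dz":0,"jaw":5},{"wx":0,"wy":0,"wz":0,"dx":0,"dy":0,"dz":0,"jaw":5}]' 45
python3 -m handwheel '[{"wx":0,"wy":0,"wz":0,"dx":0,"dy":0,"dz":-0.3,"jaw":5},{"wx":0,"wy":0,"wz":0,"dx":0,"dy":0,"dz":-1,"jaw":5},{"wx":0,"wy":0,"wz":0,"dx":0,"dy":0,"dz":-2.5,"jaw":5},{"wx":0,"wy":0,"wz":0,"dx":0,"dy":0,"dz":-4.5,"jaw":5},{"wx":0,"wy":0,"wz":0,"dx":0,"dy":0,"dz":-6.5,"jaw":5},{"wx":0,"wy":0,"wz":0,"dx":0,"dy":0,"dz":-8.3,"jaw":5},{"wx":0,"wy":0,"wz":0,"dx":0,"dy":0,"dz":-9.2,"jaw":5},{"wx":0,"wy":0,"wz":0,"dx":0,"dy":0,"dz":-9.5,"jaw":5}]'
```

```text
time_s: 14.2
eef_pos: [401.5, -274.3, 146.3]
ee_rot: [[-0.0, 1.0, -0.001], [1.0, 0.0, 0.001], [0.001, -0.001, -1.0]]
force: [-0.2, -0.3, -0.9]
grip_width: 0.89
grip_force: 0.0
time_s: 14.87
eef_pos: [402.2, -275.0, 148.2]
ee_rot: [[-0.0, 1.0, 0.001], [1.0, 0.0, -0.001], [-0.001, 0.001, -1.0]]
force: [-1.4, 0.2, 6.3]
grip_width: 0.648
grip_force: 47.2
time_s: 15.53
eef_pos: [402.6, -275.1, 244.1]
ee_rot: [[0.0, 1.0, 0.003], [1.0, -0.0, -0.002], [-0.002, 0.003, -1.0]]
force: [1.1, -0.4, -2.4]
grip_width: 0.651
grip_force: 48.0
```

```bash
python3 -m handwheel '[{"wx":0,"wy":0,"wz":0,"dx":0.8,"dy":0,"dz":0,"jaw":5},{"wx":0,"wy":0,"wz":0,"dx":2.4,"dy":0.2,"dz":0,"jaw":5},{"wx":0,"wy":0,"wz":0,"dx":4.8,"dy":0.4,"dz":0,"jaw":5},{"wx":0,"wy":0,"wz":0,"dx":8,"dy":0.7,"dz":0,"jaw":5},{"wx":0,"wy":0,"wz":0,"dx":11.4,"dy":1,"dz":0,"jaw":5},{"wx":0,"wy":0,"wz":0,"dx":15,"dy":1.4,"dz":0,"jaw":5},{"wx":0,"wy":0,"wz":0,"dx":18.8,"dy":1.7,"dz":0,"jaw":5},{"wx":0,"wy":0,"wz":0,"dx":22.6,"dy":2.1,"dz":0,"jaw":5}]'
python3 -m handwheel '[{"wx":0,"wy":0,"wz":0,"dx":3.9,"dy":0.4,"dz":0,"jaw":5},{"wx":0,"wy":0,"wz":0,"dx":7.8,"dy":0.8,"dz":0,"jaw":5},{"wx":0,"wy":0,"wz":0,"dx":11.7,"dy":1.2,"dz":0,"jaw":5},{"wx":0,"wy":0,"wz":0,"dx":15.6,"dy":1.6,"dz":0,"jaw":5},{"wx":0,"wy":0,"wz":0,"dx":19.5,"dy":1.9,"dz":0,"jaw":5},{"wx":0,"wy":0,"wz":0,"dx":23.2,"dy":2.2,"dz":0,"jaw":5},{"wx":0,"wy":0,"wz":0,"dx":26.6,"dy":2.5,"dz":0,"jaw":5},{"wx":0,"wy":0,"wz":0,"dx":29.2,"dy":2.8,"dz":0,"jaw":5}]'
python3 -m handwheel '[{"wx":0,"wy":0,"wz":0,"dx":0.7,"dy":0,"dz":0.8,"jaw":5},{"wx":0,"wy":0,"wz":0,"dx":1,"dy":0,"dz":2.2,"jaw":5},{"wx":0,"wy":0,"wz":0,"dx":1,"dy":0,"dz":4,"jaw":5},{"wx":0,"wy":0,"wz":0,"dx":1,"dy":0,"dz":6,"jaw":5},{"wx":0,"wy":0,"wz":0,"dx":1,"dy":0,"dz":7.8,"jaw":5},{"wx":0,"wy":0,"wz":0,"dx":1,"dy":0,"dz":9,"jaw":5},{"wx":0,"wy":0,"wz":0,"dx":1,"dy":0,"dz":9.6,"jaw":5},{"wx":0,"wy":0,"wz":0,"dx":1,"dy":0,"dz":9.8,"jaw":5}]'
python3 -m handwheel '[{"wx":0,"wy":0,"wz":0,"dx":0,"dy":0,"dz":0.1,"jaw":5},{"wx":0,"wy":0,"wz":0,"dx":0,"dy":0,"dz":0.2,"jaw":5},{"wx":0,"wy":0,"wz":0,"dx":0,"dy":0,"dz":0.3,"jaw":5},{"wx":0,"wy":0,"wz":0,"dx":0,"dy":0,"dz":0.4,"jaw":5},{"wx":0,"wy":0,"wz":0,"dx":0,"dy":0,"dz":0.5,"jaw":5},{"wx":0,"wy":0,"wz":0,"dx":0,"dy":0,"dz":0.5,"jaw":5},{"wx":0,"wy":0,"wz":0,"dx":0,"dy":0,"dz":0.5,"jaw":5},{"wx":0,"wy":0,"wz":0,"dx":0,"dy":0,"dz":0.5,"jaw":5}]'
```

```text
time_s: 16.2
eef_pos: [421.1, -46.4, 240.1]
ee_rot: [[0.001, 1.0, -0.003], [1.0, -0.001, 0.001], [0.001, -0.003, -1.0]]
force: [1.7, -0.6, -1.5]
grip_width: 0.653
grip_force: 48.0
time_s: 16.87
eef_pos: [449.0, 246.1, 240.0]
ee_rot: [[-0.002, 1.0, -0.003], [1.0, 0.002, -0.0], [-0.0, -0.003, -1.0]]
force: [1.4, -0.3, -1.9]
grip_width: 0.65
grip_force: 48.0
time_s: 17.53
eef_pos: [449.3, 252.6, 141.7]
ee_rot: [[0.0, 1.0, -0.004], [1.0, -0.0, -0.002], [-0.002, -0.004, -1.0]]
force: [0.4, 0.2, -1.2]
grip_width: 0.653
grip_force: 48.0
time_s: 18.2
eef_pos: [451.1, 253.6, 139.2]
ee_rot: [[0.0, 1.0, 0.001], [1.0, -0.0, 0.0], [0.0, 0.001, -1.0]]
force: [-0.1, 0.8, -0.6]
grip_width: 0.65
grip_force: 48.1
```

```bash
python3 -m handwheel '[{"wx":0,"wy":0,"wz":0,"dx":0,"dy":0,"dz":0.05,"jaw":5},{"wx":0,"wy":0,"wz":0,"dx":0,"dy":0,"dz":0.1,"jaw":5},{"wx":0,"wy":0,"wz":0,"dx":0,"dy":0,"dz":0.15,"jaw":5},{"wx":0,"wy":0,"wz":0,"dx":0,"dy":0,"dz":0.15,"jaw":5},{"wx":0,"wy":0,"wz":0,"dx":0,"dy":0,"dz":0.15,"jaw":5},{"wx":0,"wy":0,"wz":0,"dx":0,"dy":0,"dz":0.15,"jaw":5},{"wx":0,"wy":0,"wz":0,"dx":0,"dy":0,"dz":0.15,"jaw":5},{"wx":0,"wy":0,"wz":0,"dx":0,"dy":0,"dz":0.15,"jaw":5}]'
```

```text
time_s: 18.87
eef_pos: [451.1, 253.8, 139.2]
ee_rot: [[-0.0, 1.0, 0.001], [1.0, 0.0, 0.0], [0.0, 0.001, -1.0]]
force: [-4.3, -1.7, 10.3]
grip_width: 0.655
grip_force: 49.0
```

```bash
python3 -m handwheel '[{"wx":0,"wy":0,"wz":0,"dx":0,"dy":0,"dz":0,"jaw":6},{"wx":0,"wy":0,"wz":0,"dx":0,"dy":0,"dz":0,"jaw":6.4},{"wx":0,"wy":0,"wz":0,"dx":0,"dy":0,"dz":0,"jaw":7},{"wx":0,"wy":0,"wz":0,"dx":0,"dy":0,"dz":0,"jaw":7.6},{"wx":0,"wy":0,"wz":0,"dx":0,"dy":0,"dz":0,"jaw":8.2},{"wx":0,"wy":0,"wz":0,"dx":0,"dy":0,"dz":0,"jaw":8.5},{"wx":0,"wy":0,"wz":0,"dx":0,"dy":0,"dz":0,"jaw":8.5},{"wx":0,"wy":0,"wz":0,"dx":0,"dy":0,"dz":-0.5,"jaw":8.5}]'
python3 -m handwheel '[{"wx":0,"wy":0,"wz":0,"dx":0,"dy":0,"dz":-1,"jaw":8.5},{"wx":0,"wy":0,"wz":0,"dx":0,"dy":0,"dz":-2.5,"jaw":8.5},{"wx":0,"wy":0,"wz":0,"dx":0,"dy":0,"dz":-4,"jaw":8.5},{"wx":0,"wy":0,"wz":0,"dx":0,"dy":0,"dz":-6,"jaw":8.5},{"wx":0,"wy":0,"wz":0,"dx":0,"dy":0,"dz":-8,"jaw":8.5},{"wx":0,"wy":0,"wz":0,"dx":0,"dy":0,"dz":-9.5,"jaw":8.5},{"wx":0,"wy":0,"wz":0,"dx":-1.5,"dy":0,"dz":-9.5,"jaw":8.5},{"wx":0,"wy":0,"wz":0,"dx":-4.2,"dy":0,"dz":-9.5,"jaw":8.5}]'
python3 -m handwheel '[{"wx":0,"wy":0,"wz":0,"dx":-3.8,"dy":0,"dz":0,"jaw":8.5},{"wx":0,"wy":0,"wz":0,"dx":-7.8,"dy":0,"dz":0,"jaw":8.5},{"wx":0,"wy":0,"wz":0,"dx":-11.8,"dy":0,"dz":0,"jaw":8.5},{"wx":0,"wy":0,"wz":0,"dx":-15.8,"dy":0.2,"dz":0,"jaw":8.5},{"wx":0,"wy":0,"wz":0,"dx":-19.8,"dy":0.4,"dz":0,"jaw":8.5},{"wx":0,"wy":0,"wz":0,"dx":-23.8,"dy":0.6,"dz":0,"jaw":8.5},{"wx":0,"wy":0,"wz":0,"dx":-27.8,"dy":0.8,"dz":0,"jaw":8.5},{"wx":0,"wy":0,"wz":0,"dx":-31.2,"dy":1.1,"dz":0,"jaw":8.5}]'
python3 -m handwheel '[{"wx":0,"wy":0,"wz":0,"dx":-3.5,"dy":0,"dz":0,"jaw":8.5},{"wx":0,"wy":0,"wz":0,"dx":-7,"dy":0,"dz":0,"jaw":8.5},{"wx":0,"wy":0,"wz":0,"dx":-10,"dy":0,"dz":0,"jaw":8.5},{"wx":0,"wy":0,"wz":0,"dx":-12,"dy":0,"dz":0,"jaw":8.5},{"wx":0,"wy":0,"wz":0,"dx":-12,"dy":0,"dz":0,"jaw":8.5},{"wx":0,"wy":0,"wz":0,"dx":-12,"dy":0,"dz":0,"jaw":8.5},{"wx":0,"wy":0,"wz":0,"dx":-12,"dy":0,"dz":0,"jaw":8.5},{"wx":0,"wy":0,"wz":0,"dx":-12,"dy":0,"dz":0,"jaw":8.5}]'
```

```text
time_s: 19.53
eef_pos: [450.0, 253.1, 141.5]
ee_rot: [[0.0, 1.0, -0.002], [1.0, -0.0, -0.001], [-0.001, -0.002, -1.0]]
force: [-0.4, 0.1, -0.8]
grip_width: 0.991
grip_force: 0.0
time_s: 20.2
eef_pos: [452.2, 213.2, 240.6]
ee_rot: [[-0.003, 1.0, 0.005], [1.0, 0.003, 0.003], [0.003, 0.005, -1.0]]
force: [0.3, -0.7, -0.3]
grip_width: 0.997
grip_force: 0.0
time_s: 20.87
eef_pos: [461.6, -103.0, 238.8]
ee_rot: [[0.001, 1.0, 0.002], [1.0, -0.001, -0.001], [-0.001, 0.002, -1.0]]
force: [1.0, 0.4, -0.0]
grip_width: 0.994
grip_force: 0.0
time_s: 21.53
eef_pos: [461.7, -219.5, 237.6]
ee_rot: [[-0.001, 1.0, 0.0], [1.0, 0.001, 0.0], [0.0, 0.0, -1.0]]
force: [0.5, 0.4, -0.3]
grip_width: 0.999
grip_force: 0.0
```

```bash
python3 -m handwheel '[{"wx":0,"wy":0,"wz":0,"dx":0,"dy":0,"dz":1.5,"jaw":8.5},{"wx":0,"wy":0,"wz":0,"dx":0,"dy":0,"dz":4,"jaw":8.5},{"wx":0,"wy":0,"wz":0,"dx":0,"dy":0,"dz":6.5,"jaw":8.5},{"wx":0,"wy":0,"wz":0,"dx":0,"dy":0,"dz":9,"jaw":8.5},{"wx":0,"wy":0,"wz":0,"dx":0,"dy":0,"dz":11,"jaw":8.5},{"wx":0,"wy":0,"wz":0,"dx":0,"dy":0,"dz":11.9,"jaw":8.5},{"wx":0,"wy":0,"wz":0,"dx":0,"dy":0,"dz":11.9,"jaw":8.5},{"wx":0,"wy":0,"wz":0,"dx":0,"dy":0,"dz":11.9,"jaw":7.5}]' 45
python3 -m handwheel '[{"wx":0,"wy":0,"wz":0,"dx":0,"dy":0,"dz":0,"jaw":7},{"wx":0,"wy":0,"wz":0,"dx":0,"dy":0,"dz":0,"jaw":6.5},{"wx":0,"wy":0,"wz":0,"dx":0,"dy":0,"dz":0,"jaw":6},{"wx":0,"wy":0,"wz":0,"dx":0,"dy":0,"dz":0,"jaw":5},{"wx":0,"wy":0,"wz":0,"dx":0,"dy":0,"dz":0,"jaw":5},{"wx":0,"wy":0,"wz":0,"dx":0,"dy":0,"dz":0,"jaw":5},{"wx":0,"wy":0,"wz":0,"dx":0,"dy":0,"dz":0,"jaw":5},{"wx":0,"wy":0,"wz":0,"dx":0,"dy":0,"dz":0,"jaw":5}]' 45
python3 -m handwheel '[{"wx":0,"wy":0,"wz":0,"dx":0,"dy":0,"dz":-0.3,"jaw":5},{"wx":0,"wy":0,"wz":0,"dx":0,"dy":0,"dz":-1,"jaw":5},{"wx":0,"wy":0,"wz":0,"dx":0,"dy":0,"dz":-2.5,"jaw":5},{"wx":0,"wy":0,"wz":0,"dx":0,"dy":0,"dz":-4.5,"jaw":5},{"wx":0,"wy":0,"wz":0,"dx":0,"dy":0,"dz":-6.5,"jaw":5},{"wx":0,"wy":0,"wz":0,"dx":0,"dy":0,"dz":-8,"jaw":5},{"wx":0,"wy":0,"wz":0,"dx":0,"dy":0,"dz":-8.8,"jaw":5},{"wx":0,"wy":0,"wz":0,"dx":0,"dy":0,"dz":-9,"jaw":5}]'
```

```text
time_s: 22.2
eef_pos: [461.9, -219.8, 118.6]
ee_rot: [[-0.001, 1.0, -0.0], [1.0, 0.001, 0.0], [0.0, -0.0, -1.0]]
force: [0.5, -0.6, 0.3]
grip_width: 0.889
grip_force: 0.0
time_s: 22.87
eef_pos: [462.7, -221.0, 120.4]
ee_rot: [[0.0, 1.0, 0.002], [1.0, -0.0, -0.001], [-0.001, 0.002, -1.0]]
force: [-1.5, 2.3, 7.3]
grip_width: 0.64
grip_force: 46.6
time_s: 23.53
eef_pos: [462.6, -221.1, 210.6]
ee_rot: [[0.0, 1.0, 0.003], [1.0, -0.0, -0.002], [-0.002, 0.003, -1.0]]
force: [0.9, 0.6, -1.9]
grip_width: 0.638
grip_force: 47.9
```

```bash
python3 -m handwheel '[{"wx":0,"wy":0,"wz":0,"dx":0.8,"dy":-0.2,"dz":0,"jaw":5},{"wx":0,"wy":0,"wz":0,"dx":2.4,"dy":-0.6,"dz":0,"jaw":5},{"wx":0,"wy":0,"wz":0,"dx":4.8,"dy":-1.2,"dz":0,"jaw":5},{"wx":0,"wy":0,"wz":0,"dx":8,"dy":-2,"dz":0,"jaw":5},{"wx":0,"wy":0,"wz":0,"dx":11.4,"dy":-2.9,"dz":0,"jaw":5},{"wx":0,"wy":0,"wz":0,"dx":15,"dy":-3.9,"dz":0,"jaw":5},{"wx":0,"wy":0,"wz":0,"dx":18.8,"dy":-4.9,"dz":0,"jaw":5},{"wx":0,"wy":0,"wz":0,"dx":22.6,"dy":-5.9,"dz":0,"jaw":5}]'
python3 -m handwheel '[{"wx":0,"wy":0,"wz":0,"dx":3.8,"dy":-0.9,"dz":0,"jaw":5},{"wx":0,"wy":0,"wz":0,"dx":7.6,"dy":-1.8,"dz":0,"jaw":5},{"wx":0,"wy":0,"wz":0,"dx":11.4,"dy":-2.6,"dz":0,"jaw":5},{"wx":0,"wy":0,"wz":0,"dx":15.2,"dy":-3.3,"dz":0,"jaw":5},{"wx":0,"wy":0,"wz":0,"dx":19,"dy":-3.8,"dz":0,"jaw":5},{"wx":0,"wy":0,"wz":0,"dx":22.6,"dy":-4.1,"dz":0,"jaw":5},{"wx":0,"wy":0,"wz":0,"dx":25.8,"dy":-4.1,"dz":0,"jaw":5},{"wx":0,"wy":0,"wz":0,"dx":28,"dy":-4.1,"dz":0,"jaw":5}]'
python3 -m handwheel '[{"wx":0,"wy":0,"wz":0,"dx":0.7,"dy":0,"dz":0.8,"jaw":5},{"wx":0,"wy":0,"wz":0,"dx":1,"dy":0,"dz":2.2,"jaw":5},{"wx":0,"wy":0,"wz":0,"dx":1,"dy":0,"dz":4,"jaw":5},{"wx":0,"wy":0,"wz":0,"dx":1,"dy":0,"dz":6,"jaw":5},{"wx":0,"wy":0,"wz":0,"dx":1,"dy":0,"dz":7.5,"jaw":5},{"wx":0,"wy":0,"wz":0,"dx":1,"dy":0,"dz":8.5,"jaw":5},{"wx":0,"wy":0,"wz":0,"dx":1,"dy":0,"dz":9.1,"jaw":5},{"wx":0,"wy":0,"wz":0,"dx":1,"dy":0,"dz":9.3,"jaw":5}]'
python3 -m handwheel '[{"wx":0,"wy":0,"wz":0,"dx":0,"dy":0,"dz":0.1,"jaw":5},{"wx":0,"wy":0,"wz":0,"dx":0,"dy":0,"dz":0.2,"jaw":5},{"wx":0,"wy":0,"wz":0,"dx":0,"dy":0,"dz":0.3,"jaw":5},{"wx":0,"wy":0,"wz":0,"dx":0,"dy":0,"dz":0.4,"jaw":5},{"wx":0,"wy":0,"wz":0,"dx":0,"dy":0,"dz":0.5,"jaw":5},{"wx":0,"wy":0,"wz":0,"dx":0,"dy":0,"dz":0.6,"jaw":5},{"wx":0,"wy":0,"wz":0,"dx":0,"dy":0,"dz":0.6,"jaw":5},{"wx":0,"wy":0,"wz":0,"dx":0,"dy":0,"dz":0.6,"jaw":5}]'
```

```text
time_s: 24.2
eef_pos: [399.9, 7.8, 206.6]
ee_rot: [[0.001, 1.0, -0.003], [1.0, -0.001, 0.001], [0.001, -0.003, -1.0]]
force: [1.3, 0.3, -1.4]
grip_width: 0.642
grip_force: 47.9
time_s: 24.87
eef_pos: [358.9, 288.0, 206.9]
ee_rot: [[-0.002, 1.0, -0.003], [1.0, 0.002, -0.001], [-0.001, -0.003, -1.0]]
force: [-0.1, -0.2, -0.9]
grip_width: 0.639
grip_force: 47.9
time_s: 25.53
eef_pos: [361.5, 295.5, 115.8]
ee_rot: [[0.001, 1.0, -0.001], [1.0, -0.001, -0.0], [-0.0, -0.001, -1.0]]
force: [2.2, 2.3, -1.0]
grip_width: 0.638
grip_force: 48.9
time_s: 26.2
eef_pos: [362.5, 295.8, 111.1]
ee_rot: [[-0.0, 1.0, 0.001], [1.0, 0.0, 0.001], [0.001, 0.001, -1.0]]
force: [-0.6, -1.4, 13.2]
grip_width: 0.636
grip_force: 49.7
```

```bash
python3 -m handwheel '[{"wx":0,"wy":0,"wz":0,"dx":0,"dy":0,"dz":-0.1,"jaw":6},{"wx":0,"wy":0,"wz":0,"dx":0,"dy":0,"dz":-0.1,"jaw":6.4},{"wx":0,"wy":0,"wz":0,"dx":0,"dy":0,"dz":-0.1,"jaw":7},{"wx":0,"wy":0,"wz":0,"dx":0,"dy":0,"dz":-0.1,"jaw":7.6},{"wx":0,"wy":0,"wz":0,"dx":0,"dy":0,"dz":-0.1,"jaw":8.2},{"wx":0,"wy":0,"wz":0,"dx":0,"dy":0,"dz":-0.1,"jaw":8.5},{"wx":0,"wy":0,"wz":0,"dx":0,"dy":0,"dz":-0.1,"jaw":8.5},{"wx":0,"wy":0,"wz":0,"dx":0,"dy":0,"dz":-0.6,"jaw":8.5}]'
python3 -m handwheel '[{"wx":0,"wy":0,"wz":0,"dx":0,"dy":0,"dz":-1,"jaw":8.5},{"wx":0,"wy":0,"wz":0,"dx":0,"dy":0,"dz":-2.5,"jaw":8.5},{"wx":0,"wy":0,"wz":0,"dx":0,"dy":0,"dz":-4.5,"jaw":8.5},{"wx":0,"wy":0,"wz":0,"dx":0,"dy":0,"dz":-7,"jaw":8.5},{"wx":0,"wy":0,"wz":0,"dx":0,"dy":0,"dz":-9.5,"jaw":8.5},{"wx":0,"wy":0,"wz":0,"dx":0,"dy":0,"dz":-11.4,"jaw":8.5},{"wx":0,"wy":0,"wz":0,"dx":-1.5,"dy":0,"dz":-12,"jaw":8.5},{"wx":0,"wy":0,"wz":0,"dx":-4.5,"dy":0.5,"dz":-12,"jaw":8.5}]'
python3 -m handwheel '[{"wx":0,"wy":0,"wz":5,"dx":-3.4,"dy":0.7,"dz":0,"jaw":8},{"wx":0,"wy":0,"wz":11,"dx":-7,"dy":1.4,"dz":0,"jaw":7.5},{"wx":0,"wy":0,"wz":17,"dx":-10.7,"dy":2.1,"dz":0,"jaw":7},{"wx":0,"wy":0,"wz":23,"dx":-14.4,"dy":2.8,"dz":0,"jaw":6.5},{"wx":0,"wy":0,"wz":29,"dx":-18.1,"dy":3.5,"dz":0,"jaw":6},{"wx":0,"wy":0,"wz":35,"dx":-21.8,"dy":4.2,"dz":0,"jaw":5.5},{"wx":0,"wy":0,"wz":41,"dx":-25.5,"dy":4.9,"dz":0,"jaw":5},{"wx":0,"wy":0,"wz":47,"dx":-29,"dy":5.6,"dz":0,"jaw":5}]'
python3 -m handwheel '[{"wx":0,"wy":0,"wz":5,"dx":0,"dy":0,"dz":0,"jaw":5},{"wx":0,"wy":0,"wz":11,"dx":0,"dy":0,"dz":0,"jaw":5},{"wx":0,"wy":0,"wz":17,"dx":0,"dy":0,"dz":0,"jaw":5},{"wx":0,"wy":0,"wz":23,"dx":0,"dy":0,"dz":0,"jaw":5},{"wx":0,"wy":0,"wz":29,"dx":0,"dy":0,"dz":0,"jaw":5},{"wx":0,"wy":0,"wz":35,"dx":0,"dy":0,"dz":0,"jaw":5},{"wx":0,"wy":0,"wz":40,"dx":0,"dy":0,"dz":0,"jaw":5},{"wx":0,"wy":0,"wz":44,"dx":0,"dy":0,"dz":0,"jaw":5}]'
python3 - <<'E'
from h import *
s=r.state(); R=s['ee_rot']; print(s['eef_pos'],np.degrees(np.arctan2(R[1,1],R[0,1])),s['q'])
im=imaging.snapshot('top')[:,:,::-1]; cv2.imwrite('pics/t3f.png',im)
cv2.imwrite('pics/t3.png',cv2.resize(im[170:280,90:420],None,fx=2.4,fy=2.4,interpolation=cv2.INTER_CUBIC))
cv2.imwrite('pics/g3.png',cv2.resize(im[175:285,320:420],None,fx=5,fy=5,interpolation=cv2.INTER_CUBIC))
E
```

```text
time_s: 26.87
eef_pos: [361.0, 295.0, 114.5]
ee_rot: [[0.0, 1.0, -0.002], [1.0, -0.0, -0.001], [-0.001, -0.002, -1.0]]
force: [-0.1, 0.4, 0.2]
grip_width: 0.996
grip_force: 0.0
time_s: 27.53
eef_pos: [368.3, 252.8, 239.7]
ee_rot: [[-0.003, 1.0, 0.006], [1.0, 0.003, 0.005], [0.005, 0.006, -1.0]]
force: [1.3, 0.5, -0.2]
grip_width: 0.998
grip_force: 0.0
time_s: 28.2
eef_pos: [422.9, -41.6, 236.8]
ee_rot: [[0.735, 0.678, 0.002], [0.678, -0.735, -0.0], [0.001, 0.002, -1.0]]
force: [0.2, 0.8, -0.6]
grip_width: 0.589
grip_force: 0.0
time_s: 28.87
eef_pos: [422.9, -39.6, 236.5]
ee_rot: [[1.0, -0.022, 0.001], [-0.022, -1.0, -0.0], [0.001, 0.0, -1.0]]
force: [-0.2, 0.1, -0.2]
grip_width: 0.584
grip_force: 0.0
[422.89038134 -39.58536796 236.47778136] -91.25560917225692 [-1.52003583e-01 -1.70506803e-01  2.18592890e+00  1.88030767e-05
  1.12494109e+00  1.44069907e+00]
```

View pics/t3.png

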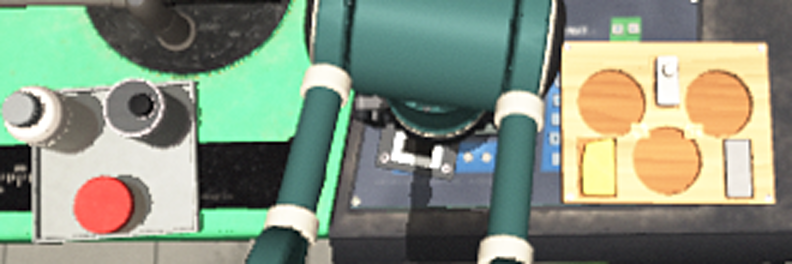

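View pics/g3.png

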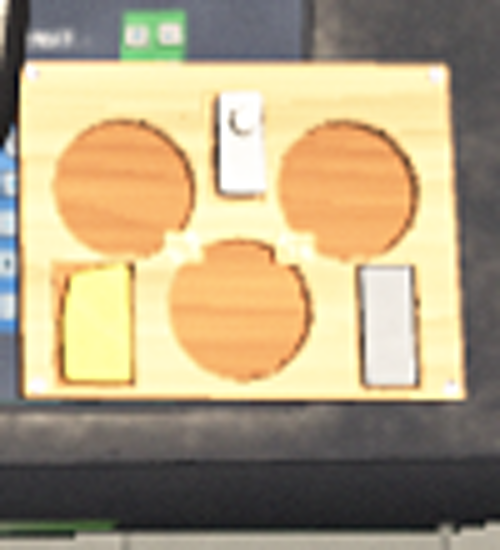

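The tub, tin and flask stand upright in the tray. The caddy now holds only the gauge at crop g3 (241,143), with the wax and stone undisturbed.

```bash
python3 - <<'E'
from h import *
g=lambda L:(np.array(L)+.5)/5-.5+[320,175]
im=cv2.imread('pics/t3f.png'); hsv=cv2.cvtColor(im,cv2.COLOR_BGR2HSV)
k=np.zeros(im.shape[:2],np.uint8); k[190:217,358:378]=((hsv[...,1]<45)&(hsv[...,2]>140))[190:217,358:378]*255
c=max(cv2.findContours(k,0,cv2.CHAIN_APPROX_NONE)[0],key=cv2.contourArea)[:,0]
print('gauge',cv2.minAreaRect(ray('top',c,44)[:,:2].astype(np.float32)), ray('top',g([(218,93),(265,95),(265,195),(217,192)]),44)[:,:2].mean(0))
print('wells',ray('top',g([(124,188),(241,312),(348,190)]),28)[:,:2])
for n in ['flask','tin','tub']: pass
s=r.state(); p=np.array(s['eef_pos']);R=s['ee_rot']
print(R.T@(np.array([482,-276,236.5])-p)/10)
E
```

```text
gauge ((482.0440368652344, -276.6521301269531), (22.47734260559082, 50.638946533203125), 89.23218536376953) [ 481.16721065 -275.87781561]
wells [[ 462.26031953 -219.5492204 ]
 [ 398.83365436 -275.16396518]
 [ 459.7285916  -332.23315871]]
[6.48201608e+00 2.34942699e+01 6.22260605e-03]
```

```bash
python3 -m handwheel '[{"wx":0,"wy":0,"wz":0,"dx":0.8,"dy":3,"dz":0,"jaw":5},{"wx":0,"wy":0,"wz":0,"dx":1.8,"dy":6.6,"dz":0,"jaw":5},{"wx":0,"wy":0,"wz":0,"dx":2.9,"dy":10.5,"dz":0,"jaw":5},{"wx":0,"wy":0,"wz":0,"dx":4,"dy":14.4,"dz":0,"jaw":5},{"wx":0,"wy":0,"wz":0,"dx":5.1,"dy":18.3,"dz":0,"jaw":5},{"wx":0,"wy":0,"wz":0,"dx":6,"dy":21.4,"dz":0,"jaw":5},{"wx":0,"wy":0,"wz":0,"dx":6.5,"dy":23.2,"dz":0,"jaw":5},{"wx":0,"wy":0,"wz":0,"dx":6.5,"dy":23.5,"dz":0.5,"jaw":5}]'
python3 -m handwheel '[{"wx":0,"wy":0,"wz":0,"dx":0,"dy":0,"dz":1.2,"jaw":5},{"wx":0,"wy":0,"wz":0,"dx":0,"dy":0,"dz":3.2,"jaw":5},{"wx":0,"wy":0,"wz":0,"dx":0,"dy":0,"dz":5.5,"jaw":4.6},{"wx":0,"wy":0,"wz":0,"dx":0,"dy":0,"dz":7.5,"jaw":4.2},{"wx":0,"wy":0,"wz":0,"dx":0,"dy":0,"dz":8.7,"jaw":4},{"wx":0,"wy":0,"wz":0,"dx":0,"dy":0,"dz":9.2,"jaw":4},{"wx":0,"wy":0,"wz":0,"dx":0,"dy":0,"dz":9.2,"jaw":4},{"wx":0,"wy":0,"wz":0,"dx":0,"dy":0,"dz":9.2,"jaw":4}]'
python3 - <<'E'
from h import *
im=imaging.snapshot('side')[:,:,::-1]; x0,y0=230,180
cv2.imwrite('pics/s4.png',cv2.resize(im[y0:y0+115,x0:x0+120],None,fx=5,fy=5,interpolation=cv2.INTER_CUBIC))
p=np.array(r.state()['eef_pos'])
for a in (60,72.6,85): 
  for o in (-22,22): print(a,o,(proj('side',p+[0,o,-a])-[x0,y0])*5)
E
```

```text
time_s: 29.58
eef_pos: [485.2, -279.6, 232.5]
ee_rot: [[1.0, -0.019, 0.004], [-0.019, -1.0, -0.003], [0.004, 0.003, -1.0]]
force: [0.2, 0.1, -0.8]
grip_width: 0.582
grip_force: 0.0
time_s: 30.25
eef_pos: [483.8, -275.1, 138.8]
ee_rot: [[1.0, -0.017, 0.0], [-0.017, -1.0, -0.0], [0.0, 0.0, -1.0]]
force: [0.6, -0.2, 0.2]
grip_width: 0.469
grip_force: 0.0
60 -22 [[331.98314056 407.36402891]]
60 22 [[324.63751273 341.22550388]]
72.6 -22 [[330.96074666 425.84246271]]
72.6 22 [[323.69667037 359.61958389]]
85 -22 [[329.9688523  443.76965731]]
85 22 [[322.78350905 377.4724816 ]]
```

View pics/s4.png

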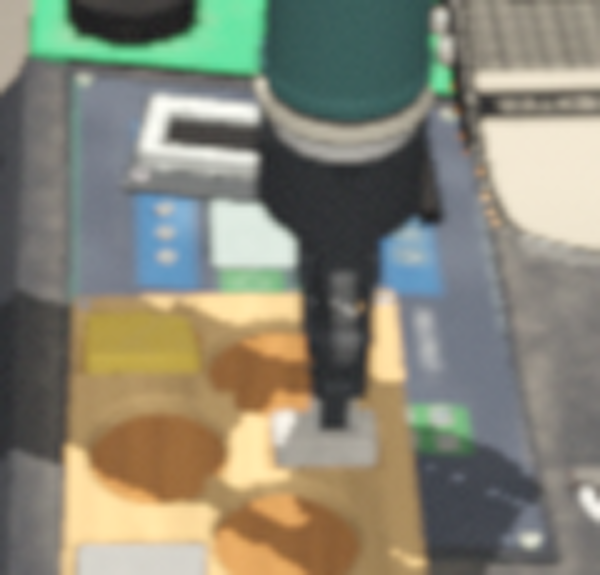

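The near fingertip is at crop (333,430), which matches a tip distance of about 72 mm. Lowering the TCP to 107 puts the tips about 5 mm above the caddy top.

```bash
python3 -m handwheel '[{"wx":0,"wy":0,"wz":0,"dx":-0.1,"dy":0.1,"dz":0.5,"jaw":4},{"wx":0,"wy":0,"wz":0,"dx":-0.1,"dy":0.1,"dz":1.2,"jaw":4},{"wx":0,"wy":0,"wz":0,"dx":-0.1,"dy":0.1,"dz":2,"jaw":4},{"wx":0,"wy":0,"wz":0,"dx":-0.1,"dy":0.1,"dz":2.6,"jaw":4},{"wx":0,"wy":0,"wz":0,"dx":-0.1,"dy":0.1,"dz":3,"jaw":4},{"wx":0,"wy":0,"wz":0,"dx":-0.1,"dy":0.1,"dz":3.2,"jaw":4},{"wx":0,"wy":0,"wz":0,"dx":-0.1,"dy":0.1,"dz":3.2,"jaw":4},{"wx":0,"wy":0,"wz":0,"dx":-0.1,"dy":0.1,"dz":3.2,"jaw":4}]' 45
python3 -m handwheel '[{"wx":0,"wy":0,"wz":0,"dx":0,"dy":0,"dz":0,"jaw":3.5},{"wx":0,"wy":0,"wz":0,"dx":0,"dy":0,"dz":0,"jaw":3},{"wx":0,"wy":0,"wz":0,"dx":0,"dy":0,"dz":0,"jaw":2.5},{"wx":0,"wy":0,"wz":0,"dx":0,"dy":0,"dz":0,"jaw":2},{"wx":0,"wy":0,"wz":0,"dx":0,"dy":0,"dz":0,"jaw":1.5},{"wx":0,"wy":0,"wz":0,"dx":0,"dy":0,"dz":0,"jaw":1.5},{"wx":0,"wy":0,"wz":0,"dx":0,"dy":0,"dz":0,"jaw":1.5},{"wx":0,"wy":0,"wz":0,"dx":0,"dy":0,"dz":0,"jaw":1.5}]' 45
```

```text
time_s: 30.97
eef_pos: [482.6, -276.6, 106.2]
ee_rot: [[1.0, -0.018, -0.0], [-0.018, -1.0, 0.0], [-0.0, -0.0, -1.0]]
force: [0.5, 0.5, -0.1]
grip_width: 0.468
grip_force: 0.0
time_s: 31.63
eef_pos: [483.0, -276.8, 107.0]
ee_rot: [[1.0, -0.018, 0.001], [-0.018, -1.0, -0.0], [0.001, 0.0, -1.0]]
force: [-0.7, -0.1, 4.6]
grip_width: 0.242
grip_force: 44.9
```

```bash
python3 -m handwheel '[{"wx":0,"wy":0,"wz":0,"dx":0,"dy":0,"dz":-0.3,"jaw":1.5},{"wx":0,"wy":0,"wz":0,"dx":0,"dy":0,"dz":-0.8,"jaw":1.5},{"wx":0,"wy":0,"wz":0,"dx":0,"dy":0,"dz":-1.6,"jaw":1.5},{"wx":0,"wy":0,"wz":0,"dx":0,"dy":0,"dz":-2.6,"jaw":1.5},{"wx":0,"wy":0,"wz":0,"dx":0,"dy":0,"dz":-3.6,"jaw":1.5},{"wx":0,"wy":0,"wz":0,"dx":0,"dy":0,"dz":-4.4,"jaw":1.5},{"wx":0,"wy":0,"wz":0,"dx":0,"dy":0,"dz":-4.9,"jaw":1.5},{"wx":0,"wy":0,"wz":0,"dx":0,"dy":0,"dz":-5,"jaw":1.5}]'
python3 -m handwheel '[{"wx":0,"wy":0,"wz":1,"dx":-0.3,"dy":-1.5,"dz":0,"jaw":1.5},{"wx":0,"wy":0,"wz":2.5,"dx":-0.9,"dy":-5,"dz":0,"jaw":1.5},{"wx":0,"wy":0,"wz":4,"dx":-1.6,"dy":-9,"dz":0,"jaw":1.5},{"wx":0,"wy":0,"wz":6,"dx":-2.4,"dy":-13.1,"dz":0,"jaw":1.5},{"wx":0,"wy":0,"wz":8,"dx":-3.2,"dy":-17.2,"dz":0,"jaw":1.5},{"wx":0,"wy":0,"wz":9.6,"dx":-3.9,"dy":-21.2,"dz":0,"jaw":1.5},{"wx":0,"wy":0,"wz":10.4,"dx":-4.4,"dy":-24.4,"dz":0,"jaw":1.5},{"wx":0,"wy":0,"wz":10.6,"dx":-4.6,"dy":-25.6,"dz":0,"jaw":1.5}]'
python3 -m handwheel '[{"wx":0,"wy":0,"wz":0,"dx":0,"dy":0,"dz":0.5,"jaw":1.5},{"wx":0,"wy":0,"wz":0,"dx":0,"dy":0,"dz":1,"jaw":1.5},{"wx":0,"wy":0,"wz":0,"dx":0,"dy":0,"dz":1.5,"jaw":1.5},{"wx":0,"wy":0,"wz":0,"dx":0,"dy":0,"dz":2,"jaw":1.5},{"wx":0,"wy":0,"wz":0,"dx":0,"dy":0,"dz":2.5,"jaw":1.5},{"wx":0,"wy":0,"wz":0,"dx":0,"dy":0,"dz":3,"jaw":1.5},{"wx":0,"wy":0,"wz":0,"dx":0,"dy":0,"dz":3,"jaw":1.5},{"wx":0,"wy":0,"wz":0,"dx":0,"dy":0,"dz":3,"jaw":1.5}]'
python3 - <<'E'
from h import *
s=r.state(); R=s['ee_rot']; p=np.array(s['eef_pos']); print(p,np.degrees(np.arctan2(R[1,1],R[0,1])),R.T@(np.array([441.8,-19.8,p[2]])-p)/10)
im=imaging.snapshot('side')[:,:,::-1]; x0,y0=235,160
cv2.imwrite('pics/s5.png',cv2.resize(im[y0:y0+80,x0:x0+90],None,fx=6,fy=6,interpolation=cv2.INTER_CUBIC))
E
```

```text
time_s: 32.3
eef_pos: [483.5, -277.2, 158.4]
ee_rot: [[1.0, -0.018, 0.003], [-0.018, -1.0, -0.002], [0.003, 0.002, -1.0]]
force: [1.1, 0.6, -1.3]
grip_width: 0.242
grip_force: 44.3
time_s: 32.97
eef_pos: [439.3, -16.5, 156.0]
ee_rot: [[0.98, -0.2, -0.002], [-0.2, -0.98, 0.001], [-0.002, -0.001, -1.0]]
force: [0.4, -0.2, -1.4]
grip_width: 0.239
grip_force: 44.4
time_s: 33.63
eef_pos: [440.7, -20.3, 125.7]
ee_rot: [[0.979, -0.202, -0.001], [-0.202, -0.979, 0.0], [-0.001, 0.0, -1.0]]
force: [-0.0, 0.7, -1.3]
grip_width: 0.239
grip_force: 44.4
[440.7485607  -20.26274119 125.74601448] -101.65918431634451 [ 0.09362286 -0.06656785 -0.00014488]
```

View pics/s5.png

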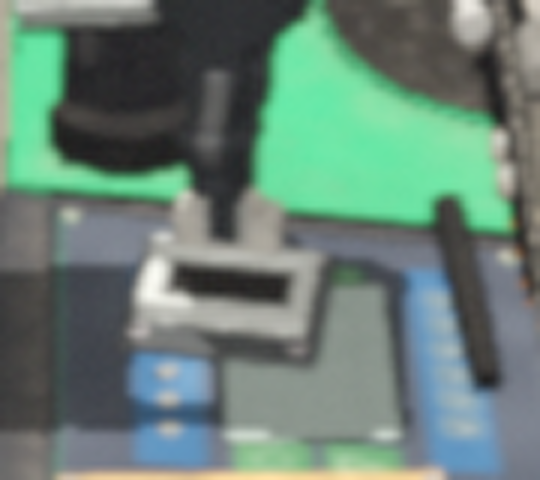

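The gauge hangs at crop (229,220) over the pocket at (232,284), aligned in x and in yaw. I lower it now.

```bash
python3 -m handwheel '[{"wx":0,"wy":0,"wz":0,"dx":0.1,"dy":0,"dz":0.4,"jaw":1.5},{"wx":0,"wy":0,"wz":0,"dx":0.1,"dy":0,"dz":0.9,"jaw":1.5},{"wx":0,"wy":0,"wz":0,"dx":0.1,"dy":0,"dz":1.4,"jaw":1.5},{"wx":0,"wy":0,"wz":0,"dx":0.1,"dy":0,"dz":1.8,"jaw":1.5},{"wx":0,"wy":0,"wz":0,"dx":0.1,"dy":0,"dz":2.1,"jaw":1.5},{"wx":0,"wy":0,"wz":0,"dx":0.1,"dy":0,"dz":2.3,"jaw":1.5},{"wx":0,"wy":0,"wz":0,"dx":0.1,"dy":0,"dz":2.3,"jaw":1.5},{"wx":0,"wy":0,"wz":0,"dx":0.1,"dy":0,"dz":2.3,"jaw":1.5}]'
python3 -m handwheel '[{"wx":0,"wy":0,"wz":0,"dx":0,"dy":0,"dz":0.1,"jaw":1.5},{"wx":0,"wy":0,"wz":0,"dx":0,"dy":0,"dz":0.2,"jaw":1.5},{"wx":0,"wy":0,"wz":0,"dx":0,"dy":0,"dz":0.3,"jaw":1.5},{"wx":0,"wy":0,"wz":0,"dx":0,"dy":0,"dz":0.4,"jaw":1.5},{"wx":0,"wy":0,"wz":0,"dx":0,"dy":0,"dz":0.5,"jaw":1.5},{"wx":0,"wy":0,"wz":0,"dx":0,"dy":0,"dz":0.6,"jaw":1.5},{"wx":0,"wy":0,"wz":0,"dx":0,"dy":0,"dz":0.6,"jaw":1.5},{"wx":0,"wy":0,"wz":0,"dx":0,"dy":0,"dz":0.6,"jaw":1.5}]'
```

```text
time_s: 34.35
eef_pos: [442.0, -20.0, 103.2]
ee_rot: [[0.98, -0.201, -0.0], [-0.201, -0.98, 0.0], [-0.0, 0.0, -1.0]]
force: [0.4, 0.7, -1.4]
grip_width: 0.242
grip_force: 44.4
time_s: 35.02
eef_pos: [442.0, -20.0, 97.3]
ee_rot: [[0.98, -0.201, -0.0], [-0.201, -0.98, 0.0], [-0.0, 0.0, -1.0]]
force: [0.1, 0.4, -1.6]
grip_width: 0.241
grip_force: 44.4
```

```bash
python3 -m handwheel '[{"wx":0,"wy":0,"wz":0,"dx":0,"dy":0,"dz":0.1,"jaw":1.5},{"wx":0,"wy":0,"wz":0,"dx":0,"dy":0,"dz":0.15,"jaw":1.5},{"wx":0,"wy":0,"wz":0,"dx":0,"dy":0,"dz":0.2,"jaw":1.5},{"wx":0,"wy":0,"wz":0,"dx":0,"dy":0,"dz":0.25,"jaw":1.5},{"wx":0,"wy":0,"wz":0,"dx":0,"dy":0,"dz":0.25,"jaw":1.5},{"wx":0,"wy":0,"wz":0,"dx":0,"dy":0,"dz":0.25,"jaw":1.5},{"wx":0,"wy":0,"wz":0,"dx":0,"dy":0,"dz":0.25,"jaw":1.5},{"wx":0,"wy":0,"wz":0,"dx":0,"dy":0,"dz":0.25,"jaw":1.5}]'
```

```text
time_s: 35.68
eef_pos: [442.1, -20.1, 95.0]
ee_rot: [[0.98, -0.201, 0.0], [-0.201, -0.98, -0.0], [0.0, -0.0, -1.0]]
force: [-0.2, -0.7, 0.2]
grip_width: 0.241
grip_force: 44.6
```

```bash
python3 -m handwheel '[{"wx":0,"wy":0,"wz":0,"dx":0,"dy":0,"dz":0,"jaw":2.2},{"wx":0,"wy":0,"wz":0,"dx":0,"dy":0,"dz":0,"jaw":2.5},{"wx":0,"wy":0,"wz":0,"dx":0,"dy":0,"dz":0,"jaw":3},{"wx":0,"wy":0,"wz":0,"dx":0,"dy":0,"dz":0,"jaw":3.5},{"wx":0,"wy":0,"wz":0,"dx":0,"dy":0,"dz":0,"jaw":4},{"wx":0,"wy":0,"wz":0,"dx":0,"dy":0,"dz":0,"jaw":4},{"wx":0,"wy":0,"wz":0,"dx":0,"dy":0,"dz":-0.2,"jaw":4},{"wx":0,"wy":0,"wz":0,"dx":0,"dy":0,"dz":-0.5,"jaw":4}]'
python3 -m handwheel '[{"wx":0,"wy":0,"wz":0,"dx":0,"dy":0,"dz":-1,"jaw":4},{"wx":0,"wy":0,"wz":0,"dx":0,"dy":0,"dz":-2.5,"jaw":4},{"wx":0,"wy":0,"wz":0,"dx":0,"dy":0,"dz":-4.5,"jaw":4},{"wx":0,"wy":0,"wz":-5,"dx":0,"dy":0,"dz":-7,"jaw":4},{"wx":0,"wy":0,"wz":-11,"dx":0,"dy":0,"dz":-9.5,"jaw":5},{"wx":0,"wy":0,"wz":-17,"dx":0,"dy":0,"dz":-11.5,"jaw":6},{"wx":0,"wy":0,"wz":-24,"dx":0,"dy":0,"dz":-13,"jaw":7},{"wx":0,"wy":0,"wz":-31,"dx":0,"dy":0,"dz":-14,"jaw":8}]'
python3 -m handwheel '[{"wx":0,"wy":0,"wz":-7,"dx":0,"dy":0,"dz":0,"jaw":8.5},{"wx":0,"wy":0,"wz":-14,"dx":0,"dy":0,"dz":0,"jaw":8.5},{"wx":0,"wy":0,"wz":-21,"dx":0,"dy":0,"dz":0,"jaw":8.5},{"wx":0,"wy":0,"wz":-28,"dx":0,"dy":0,"dz":0,"jaw":8.5},{"wx":0,"wy":0,"wz":-35,"dx":0,"dy":0,"dz":0,"jaw":8.5},{"wx":0,"wy":0,"wz":-42,"dx":0,"dy":0,"dz":0,"jaw":8.5},{"wx":0,"wy":0,"wz":-49,"dx":0,"dy":0,"dz":0,"jaw":8.5},{"wx":0,"wy":0,"wz":-56,"dx":0,"dy":0,"dz":0,"jaw":8.5}]'
python3 -m handwheel '[{"wx":0,"wy":0,"wz":-7,"dx":0,"dy":0,"dz":0,"jaw":8.5},{"wx":0,"wy":0,"wz":-13,"dx":0,"dy":0,"dz":0,"jaw":8.5},{"wx":0,"wy":0,"wz":-14.6,"dx":0,"dy":0,"dz":0,"jaw":8.5},{"wx":0,"wy":0,"wz":-14.6,"dx":0,"dy":0,"dz":0,"jaw":8.5},{"wx":0,"wy":0,"wz":-14.6,"dx":0,"dy":0,"dz":0,"jaw":8.5},{"wx":0,"wy":0,"wz":-14.6,"dx":0,"dy":0,"dz":0,"jaw":8.5},{"wx":0,"wy":0,"wz":-14.6,"dx":0,"dy":0,"dz":0,"jaw":8.5},{"wx":0,"wy":0,"wz":-14.6,"dx":0,"dy":0,"dz":0,"jaw":8.5}]'
python3 - <<'E'
from h import *
s=r.state(); R=s['ee_rot']; p=np.array(s['eef_pos']); print(p,np.degrees(np.arctan2(R[1,1],R[0,1])),R.T@(np.array([362.3,296,p[2]])-p)/10)
im=imaging.snapshot('side')[:,:,::-1]; x0,y0=220,90
cv2.imwrite('pics/s6.png',cv2.resize(im[y0:y0+135,x0:x0+130],None,fx=4.4,fy=4.4,interpolation=cv2.INTER_CUBIC))
t=imaging.snapshot('top')[:,:,::-1]; hsv=cv2.cvtColor(t.copy(),cv2.COLOR_BGR2HSV); H,S=hsv[...,0],hsv[...,1]
k=np.zeros(H.shape,np.uint8); k[225:275,105:180]=(((H<8)|(H>172))&(S>130))[225:275,105:180]*255
c=max(cv2.findContours(k,0,cv2.CHAIN_APPROX_NONE)[0],key=cv2.contourArea)[:,0]
print(cv2.minEnclosingCircle(ray('top',c,64)[:,:2].astype(np.float32)))
E
```

```text
time_s: 36.35
eef_pos: [441.8, -20.0, 99.8]
ee_rot: [[0.98, -0.201, -0.001], [-0.201, -0.98, 0.0], [-0.001, 0.0, -1.0]]
force: [0.3, -0.1, -0.0]
grip_width: 0.469
grip_force: 0.0
time_s: 37.02
eef_pos: [443.0, -20.1, 243.2]
ee_rot: [[0.941, 0.338, 0.004], [0.338, -0.941, -0.0], [0.004, 0.002, -1.0]]
force: [0.9, 0.1, 0.2]
grip_width: 0.928
grip_force: 0.0
time_s: 37.68
eef_pos: [442.1, -20.0, 240.9]
ee_rot: [[0.246, 0.969, 0.001], [0.969, -0.246, -0.0], [0.0, 0.001, -1.0]]
force: [-0.9, -0.4, -0.3]
grip_width: 0.997
grip_force: 0.0
time_s: 38.35
eef_pos: [442.1, -20.0, 240.0]
ee_rot: [[0.001, 1.0, 0.0], [1.0, -0.001, -0.0], [-0.0, 0.0, -1.0]]
force: [0.3, -0.4, 0.8]
grip_width: 0.995
grip_force: 0.0
[442.0716403  -20.04401414 240.03497924] -0.029671044720381567 [ 3.16002661e+01 -7.99352946e+00 -1.56602245e-03]
((359.19281005859375, 294.1744689941406), 29.521244049072266)
```

View pics/s6.png

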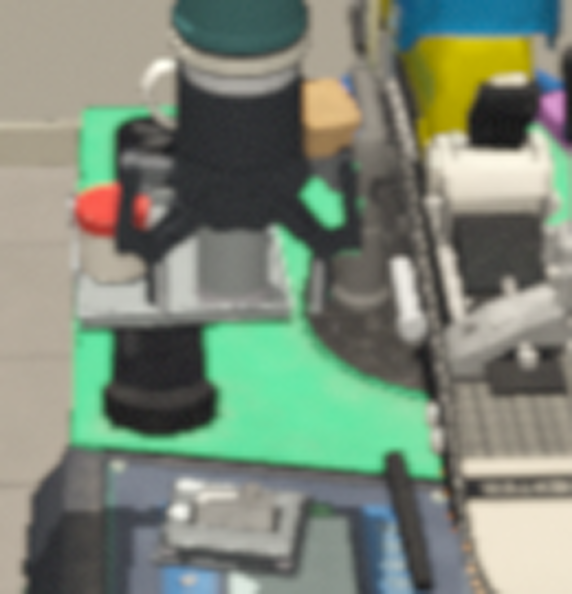

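The gauge lies flat in the pocket at crop (240,510), and the items in the tray still stand. I'll return the tub first.

```bash
python3 -m handwheel '[{"wx":0,"wy":0,"wz":0,"dx":2,"dy":-0.6,"dz":0,"jaw":8.5},{"wx":0,"wy":0,"wz":0,"dx":5.5,"dy":-1.5,"dz":0,"jaw":8.5},{"wx":0,"wy":0,"wz":0,"dx":9.4,"dy":-2.5,"dz":0,"jaw":8.5},{"wx":0,"wy":0,"wz":0,"dx":13.3,"dy":-3.5,"dz":0,"jaw":8.5},{"wx":0,"wy":0,"wz":0,"dx":17.2,"dy":-4.5,"dz":0,"jaw":8.5},{"wx":0,"wy":0,"wz":0,"dx":21.1,"dy":-5.5,"dz":0,"jaw":8.5},{"wx":0,"wy":0,"wz":0,"dx":25,"dy":-6.5,"dz":0,"jaw":8.5},{"wx":0,"wy":0,"wz":0,"dx":28.5,"dy":-7.4,"dz":0,"jaw":8.5}]'
python3 -m handwheel '[{"wx":0,"wy":0,"wz":0,"dx":2,"dy":-0.4,"dz":0,"jaw":8.5},{"wx":0,"wy":0,"wz":0,"dx":3.1,"dy":-0.7,"dz":0,"jaw":8.5},{"wx":0,"wy":0,"wz":0,"dx":3.1,"dy":-0.7,"dz":1,"jaw":8.5},{"wx":0,"wy":0,"wz":0,"dx":3.1,"dy":-0.7,"dz":3,"jaw":8.5},{"wx":0,"wy":0,"wz":0,"dx":3.1,"dy":-0.7,"dz":5,"jaw":8.5},{"wx":0,"wy":0,"wz":0,"dx":3.1,"dy":-0.7,"dz":6,"jaw":8.5},{"wx":0,"wy":0,"wz":0,"dx":3.1,"dy":-0.7,"dz":6,"jaw":8.5},{"wx":0,"wy":0,"wz":0,"dx":3.1,"dy":-0.7,"dz":6,"jaw":8.5}]'
```

```text
time_s: 39.12
eef_pos: [367.1, 267.1, 240.1]
ee_rot: [[-0.0, 1.0, 0.001], [1.0, 0.0, 0.001], [0.001, 0.001, -1.0]]
force: [0.2, 0.7, 0.8]
grip_width: 0.998
grip_force: 0.0
time_s: 39.78
eef_pos: [361.0, 294.6, 179.0]
ee_rot: [[0.001, 1.0, -0.002], [1.0, -0.001, -0.002], [-0.002, -0.002, -1.0]]
force: [-0.3, -0.9, 0.3]
grip_width: 0.992
grip_force: 0.0
```

```bash
python3 -m handwheel '[{"wx":0,"wy":0,"wz":0,"dx":0,"dy":0,"dz":1.2,"jaw":8.5},{"wx":0,"wy":0,"wz":0,"dx":0,"dy":0,"dz":2.7,"jaw":8.5},{"wx":0,"wy":0,"wz":0,"dx":0,"dy":0,"dz":4.2,"jaw":8.5},{"wx":0,"wy":0,"wz":0,"dx":0,"dy":0,"dz":5.6,"jaw":8.5},{"wx":0,"wy":0,"wz":0,"dx":0,"dy":0,"dz":6.6,"jaw":8.5},{"wx":0,"wy":0,"wz":0,"dx":0,"dy":0,"dz":6.9,"jaw":8.5},{"wx":0,"wy":0,"wz":0,"dx":0,"dy":0,"dz":6.9,"jaw":8.5},{"wx":0,"wy":0,"wz":0,"dx":0,"dy":0,"dz":6.9,"jaw":7.5}]' 45
python3 -m handwheel '[{"wx":0,"wy":0,"wz":0,"dx":0,"dy":0,"dz":0,"jaw":7},{"wx":0,"wy":0,"wz":0,"dx":0,"dy":0,"dz":0,"jaw":6.5},{"wx":0,"wy":0,"wz":0,"dx":0,"dy":0,"dz":0,"jaw":6},{"wx":0,"wy":0,"wz":0,"dx":0,"dy":0,"dz":0,"jaw":5},{"wx":0,"wy":0,"wz":0,"dx":0,"dy":0,"dz":0,"jaw":5},{"wx":0,"wy":0,"wz":0,"dx":0,"dy":0,"dz":0,"jaw":5},{"wx":0,"wy":0,"wz":0,"dx":0,"dy":0,"dz":0,"jaw":5},{"wx":0,"wy":0,"wz":0,"dx":0,"dy":0,"dz":0,"jaw":5}]' 45
python3 -m handwheel '[{"wx":0,"wy":0,"wz":0,"dx":0,"dy":0,"dz":-0.3,"jaw":5},{"wx":0,"wy":0,"wz":0,"dx":0,"dy":0,"dz":-1.2,"jaw":5},{"wx":0,"wy":0,"wz":0,"dx":0,"dy":0,"dz":-3,"jaw":5},{"wx":0,"wy":0,"wz":0,"dx":0,"dy":0,"dz":-5.2,"jaw":5},{"wx":0,"wy":0,"wz":0,"dx":0,"dy":0,"dz":-7.6,"jaw":5},{"wx":0,"wy":0,"wz":0,"dx":0,"dy":0,"dz":-9.8,"jaw":5},{"wx":0,"wy":0,"wz":0,"dx":0,"dy":0,"dz":-11.5,"jaw":5},{"wx":0,"wy":0,"wz":0,"dx":0,"dy":0,"dz":-12,"jaw":5}]'
python3 -m handwheel '[{"wx":0,"wy":0,"wz":0,"dx":-0.8,"dy":0,"dz":0,"jaw":5},{"wx":0,"wy":0,"wz":0,"dx":-2.4,"dy":0,"dz":0,"jaw":5},{"wx":0,"wy":0,"wz":0,"dx":-4.8,"dy":0.2,"dz":0,"jaw":5},{"wx":0,"wy":0,"wz":0,"dx":-8,"dy":0.7,"dz":0,"jaw":5},{"wx":0,"wy":0,"wz":0,"dx":-11.4,"dy":1.4,"dz":0,"jaw":5},{"wx":0,"wy":0,"wz":0,"dx":-15,"dy":2.2,"dz":0,"jaw":5},{"wx":0,"wy":0,"wz":0,"dx":-18.8,"dy":3.1,"dz":0,"jaw":5},{"wx":0,"wy":0,"wz":0,"dx":-22.6,"dy":4,"dz":0,"jaw":5}]'
python3 -m handwheel '[{"wx":0,"wy":0,"wz":0,"dx":-3.8,"dy":0.9,"dz":0,"jaw":5},{"wx":0,"wy":0,"wz":0,"dx":-7.6,"dy":1.8,"dz":0,"jaw":5},{"wx":0,"wy":0,"wz":0,"dx":-11.4,"dy":2.7,"dz":0,"jaw":5},{"wx":0,"wy":0,"wz":0,"dx":-15.2,"dy":3.6,"dz":0,"jaw":5},{"wx":0,"wy":0,"wz":0,"dx":-19,"dy":4.5,"dz":0,"jaw":5},{"wx":0,"wy":0,"wz":0,"dx":-22.6,"dy":5.3,"dz":0,"jaw":5},{"wx":0,"wy":0,"wz":0,"dx":-25.8,"dy":5.9,"dz":0,"jaw":5},{"wx":0,"wy":0,"wz":0,"dx":-28,"dy":6.1,"dz":0,"jaw":5}]'
python3 -m handwheel '[{"wx":0,"wy":0,"wz":0,"dx":-0.5,"dy":0,"dz":0.5,"jaw":5},{"wx":0,"wy":0,"wz":0,"dx":-0.8,"dy":0,"dz":1.8,"jaw":5},{"wx":0,"wy":0,"wz":0,"dx":-0.8,"dy":0,"dz":3.3,"jaw":5},{"wx":0,"wy":0,"wz":0,"dx":-0.8,"dy":0,"dz":4.5,"jaw":5},{"wx":0,"wy":0,"wz":0,"dx":-0.8,"dy":0,"dz":5,"jaw":5},{"wx":0,"wy":0,"wz":0,"dx":-0.8,"dy":0,"dz":5,"jaw":5},{"wx":0,"wy":0,"wz":0,"dx":-0.8,"dy":0,"dz":5,"jaw":5},{"wx":0,"wy":0,"wz":0,"dx":-0.8,"dy":0,"dz":5,"jaw":5}]'
```

```text
time_s: 40.45
eef_pos: [361.7, 296.2, 111.7]
ee_rot: [[0.0, 1.0, 0.001], [1.0, -0.0, 0.001], [0.001, 0.001, -1.0]]
force: [0.3, 0.3, 0.1]
grip_width: 0.891
grip_force: 0.0
time_s: 41.12
eef_pos: [361.5, 296.4, 112.2]
ee_rot: [[-0.0, 1.0, 0.001], [1.0, 0.0, 0.001], [0.001, 0.001, -1.0]]
force: [-1.6, -1.6, 6.0]
grip_width: 0.64
grip_force: 46.5
time_s: 41.78
eef_pos: [362.3, 296.9, 234.6]
ee_rot: [[-0.0, 1.0, 0.005], [1.0, -0.0, 0.003], [0.003, 0.005, -1.0]]
force: [0.0, 0.8, -2.2]
grip_width: 0.64
grip_force: 48.5
time_s: 42.45
eef_pos: [399.5, 67.9, 229.1]
ee_rot: [[-0.001, 1.0, -0.003], [1.0, 0.001, -0.0], [-0.0, -0.003, -1.0]]
force: [0.2, -0.2, -2.1]
grip_width: 0.635
grip_force: 48.5
time_s: 43.12
eef_pos: [461.1, -212.9, 229.0]
ee_rot: [[0.002, 1.0, -0.002], [1.0, -0.002, 0.0], [0.0, -0.002, -1.0]]
force: [-1.2, 0.4, -1.8]
grip_width: 0.644
grip_force: 48.5
time_s: 43.78
eef_pos: [462.4, -217.9, 181.4]
ee_rot: [[-0.001, 1.0, 0.001], [1.0, 0.001, -0.0], [-0.0, 0.001, -1.0]]
force: [-0.4, -0.4, -0.4]
grip_width: 0.639
grip_force: 48.5
```

```bash
python3 -m handwheel '[{"wx":0,"wy":0,"wz":0,"dx":-0.2,"dy":0,"dz":0.8,"jaw":5},{"wx":0,"wy":0,"wz":0,"dx":-0.2,"dy":0,"dz":2,"jaw":5},{"wx":0,"wy":0,"wz":0,"dx":-0.2,"dy":0,"dz":3.4,"jaw":5},{"wx":0,"wy":0,"wz":0,"dx":-0.2,"dy":0,"dz":4.5,"jaw":5},{"wx":0,"wy":0,"wz":0,"dx":-0.2,"dy":0,"dz":5.2,"jaw":5},{"wx":0,"wy":0,"wz":0,"dx":-0.2,"dy":0,"dz":5.6,"jaw":5},{"wx":0,"wy":0,"wz":0,"dx":-0.2,"dy":0,"dz":5.6,"jaw":5},{"wx":0,"wy":0,"wz":0,"dx":-0.2,"dy":0,"dz":5.6,"jaw":5}]'
python3 -m handwheel '[{"wx":0,"wy":0,"wz":0,"dx":0,"dy":0,"dz":0.1,"jaw":5},{"wx":0,"wy":0,"wz":0,"dx":0,"dy":0,"dz":0.2,"jaw":5},{"wx":0,"wy":0,"wz":0,"dx":0,"dy":0,"dz":0.3,"jaw":5},{"wx":0,"wy":0,"wz":0,"dx":0,"dy":0,"dz":0.4,"jaw":5},{"wx":0,"wy":0,"wz":0,"dx":0,"dy":0,"dz":0.5,"jaw":5},{"wx":0,"wy":0,"wz":0,"dx":0,"dy":0,"dz":0.55,"jaw":5},{"wx":0,"wy":0,"wz":0,"dx":0,"dy":0,"dz":0.55,"jaw":5},{"wx":0,"wy":0,"wz":0,"dx":0,"dy":0,"dz":0.55,"jaw":5}]'
```

```text
time_s: 44.45
eef_pos: [462.1, -220.1, 124.7]
ee_rot: [[0.0, 1.0, -0.0], [1.0, -0.0, 0.0], [0.0, -0.0, -1.0]]
force: [-0.0, 0.1, -1.9]
grip_width: 0.635
grip_force: 48.4
time_s: 45.12
eef_pos: [462.4, -220.4, 121.2]
ee_rot: [[-0.0, 1.0, 0.0], [1.0, 0.0, -0.001], [-0.001, 0.0, -1.0]]
force: [-4.3, 1.8, 10.2]
grip_width: 0.639
grip_force: 49.6
```

```bash
python3 -m handwheel '[{"wx":0,"wy":0,"wz":0,"dx":0,"dy":0,"dz":-0.1,"jaw":6},{"wx":0,"wy":0,"wz":0,"dx":0,"dy":0,"dz":-0.1,"jaw":6.4},{"wx":0,"wy":0,"wz":0,"dx":0,"dy":0,"dz":-0.1,"jaw":7},{"wx":0,"wy":0,"wz":0,"dx":0,"dy":0,"dz":-0.1,"jaw":7.6},{"wx":0,"wy":0,"wz":0,"dx":0,"dy":0,"dz":-0.1,"jaw":8.2},{"wx":0,"wy":0,"wz":0,"dx":0,"dy":0,"dz":-0.1,"jaw":8.5},{"wx":0,"wy":0,"wz":0,"dx":0,"dy":0,"dz":-0.1,"jaw":8.5},{"wx":0,"wy":0,"wz":0,"dx":0,"dy":0,"dz":-0.6,"jaw":8.5}]'
python3 -m handwheel '[{"wx":0,"wy":0,"wz":0,"dx":0,"dy":0,"dz":-1,"jaw":8.5},{"wx":0,"wy":0,"wz":0,"dx":0,"dy":0,"dz":-2.5,"jaw":8.5},{"wx":0,"wy":0,"wz":0,"dx":0,"dy":0,"dz":-4.5,"jaw":8.5},{"wx":0,"wy":0,"wz":0,"dx":0,"dy":0,"dz":-7,"jaw":8.5},{"wx":0,"wy":0,"wz":0,"dx":0,"dy":0,"dz":-9.5,"jaw":8.5},{"wx":0,"wy":0,"wz":0,"dx":0,"dy":0,"dz":-11.4,"jaw":8.5},{"wx":0,"wy":0,"wz":0,"dx":1.5,"dy":0,"dz":-12,"jaw":8.5},{"wx":0,"wy":0,"wz":0,"dx":4.5,"dy":-0.1,"dz":-12,"jaw":8.5}]'
python3 -m handwheel '[{"wx":0,"wy":0,"wz":0,"dx":3.8,"dy":-0.1,"dz":0,"jaw":8.5},{"wx":0,"wy":0,"wz":0,"dx":7.8,"dy":-0.2,"dz":0,"jaw":8.5},{"wx":0,"wy":0,"wz":0,"dx":11.8,"dy":-0.3,"dz":0,"jaw":8.5},{"wx":0,"wy":0,"wz":0,"dx":15.8,"dy":-0.4,"dz":0,"jaw":8.5},{"wx":0,"wy":0,"wz":0,"dx":19.8,"dy":-0.5,"dz":0,"jaw":8.5},{"wx":0,"wy":0,"wz":0,"dx":23.8,"dy":-0.6,"dz":0,"jaw":8.5},{"wx":0,"wy":0,"wz":0,"dx":27.8,"dy":-0.8,"dz":0,"jaw":8.5},{"wx":0,"wy":0,"wz":0,"dx":31.2,"dy":-1,"dz":0,"jaw":8.5}]'
python3 -m handwheel '[{"wx":0,"wy":0,"wz":0,"dx":3.5,"dy":0,"dz":0,"jaw":8.5},{"wx":0,"wy":0,"wz":0,"dx":7,"dy":0,"dz":0,"jaw":8.5},{"wx":0,"wy":0,"wz":0,"dx":10,"dy":0,"dz":0,"jaw":8.5},{"wx":0,"wy":0,"wz":0,"dx":11.7,"dy":0,"dz":0,"jaw":8.5},{"wx":0,"wy":0,"wz":0,"dx":11.7,"dy":0,"dz":0,"jaw":8.5},{"wx":0,"wy":0,"wz":0,"dx":11.7,"dy":0,"dz":0,"jaw":8.5},{"wx":0,"wy":0,"wz":0,"dx":11.7,"dy":0,"dz":0,"jaw":8.5},{"wx":0,"wy":0,"wz":0,"dx":11.7,"dy":0,"dz":0,"jaw":8.5}]'
```

```text
time_s: 45.78
eef_pos: [461.3, -219.6, 124.5]
ee_rot: [[0.0, 1.0, -0.002], [1.0, -0.0, 0.001], [0.001, -0.002, -1.0]]
force: [0.3, 0.4, 0.5]
grip_width: 0.992
grip_force: 0.0
time_s: 46.45
eef_pos: [463.3, -177.4, 250.0]
ee_rot: [[0.003, 1.0, 0.007], [1.0, -0.003, -0.004], [-0.004, 0.007, -1.0]]
force: [0.9, 0.5, 0.1]
grip_width: 0.999
grip_force: 0.0
time_s: 47.12
eef_pos: [450.8, 139.4, 246.8]
ee_rot: [[-0.0, 1.0, 0.002], [1.0, 0.0, 0.001], [0.001, 0.002, -1.0]]
force: [-0.3, 0.3, 0.2]
grip_width: 1.0
grip_force: 0.0
time_s: 47.78
eef_pos: [451.1, 252.9, 245.6]
ee_rot: [[0.001, 1.0, 0.0], [1.0, -0.001, -0.0], [-0.0, 0.0, -1.0]]
force: [0.7, -0.5, 0.4]
grip_width: 1.0
grip_force: 0.0
```

```bash
python3 -m handwheel '[{"wx":0,"wy":0,"wz":0,"dx":0,"dy":0,"dz":1.5,"jaw":8.5},{"wx":0,"wy":0,"wz":0,"dx":0,"dy":0,"dz":3.6,"jaw":8.5},{"wx":0,"wy":0,"wz":0,"dx":0,"dy":0,"dz":6,"jaw":8.5},{"wx":0,"wy":0,"wz":0,"dx":0,"dy":0,"dz":8.4,"jaw":8.5},{"wx":0,"wy":0,"wz":0,"dx":0,"dy":0,"dz":10,"jaw":8.5},{"wx":0,"wy":0,"wz":0,"dx":0,"dy":0,"dz":10.7,"jaw":8.5},{"wx":0,"wy":0,"wz":0,"dx":0,"dy":0,"dz":10.7,"jaw":8.5},{"wx":0,"wy":0,"wz":0,"dx":0,"dy":0,"dz":10.7,"jaw":7.5}]' 45
python3 -m handwheel '[{"wx":0,"wy":0,"wz":0,"dx":0,"dy":0,"dz":0,"jaw":7},{"wx":0,"wy":0,"wz":0,"dx":0,"dy":0,"dz":0,"jaw":6.5},{"wx":0,"wy":0,"wz":0,"dx":0,"dy":0,"dz":0,"jaw":6},{"wx":0,"wy":0,"wz":0,"dx":0,"dy":0,"dz":0,"jaw":5},{"wx":0,"wy":0,"wz":0,"dx":0,"dy":0,"dz":0,"jaw":5},{"wx":0,"wy":0,"wz":0,"dx":0,"dy":0,"dz":0,"jaw":5},{"wx":0,"wy":0,"wz":0,"dx":0,"dy":0,"dz":0,"jaw":5},{"wx":0,"wy":0,"wz":0,"dx":0,"dy":0,"dz":0,"jaw":5}]' 45
python3 -m handwheel '[{"wx":0,"wy":0,"wz":0,"dx":0,"dy":0,"dz":-0.3,"jaw":5},{"wx":0,"wy":0,"wz":0,"dx":0,"dy":0,"dz":-1.2,"jaw":5},{"wx":0,"wy":0,"wz":0,"dx":0,"dy":0,"dz":-3,"jaw":5},{"wx":0,"wy":0,"wz":0,"dx":0,"dy":0,"dz":-5,"jaw":5},{"wx":0,"wy":0,"wz":0,"dx":0,"dy":0,"dz":-7.2,"jaw":5},{"wx":0,"wy":0,"wz":0,"dx":0,"dy":0,"dz":-9,"jaw":5},{"wx":0,"wy":0,"wz":0,"dx":0,"dy":0,"dz":-10.3,"jaw":5},{"wx":0,"wy":0,"wz":0,"dx":0,"dy":0,"dz":-10.7,"jaw":5}]'
python3 -m handwheel '[{"wx":0,"wy":0,"wz":0,"dx":-0.8,"dy":0,"dz":0,"jaw":5},{"wx":0,"wy":0,"wz":0,"dx":-2.4,"dy":-0.2,"dz":0,"jaw":5},{"wx":0,"wy":0,"wz":0,"dx":-4.8,"dy":-0.5,"dz":0,"jaw":5},{"wx":0,"wy":0,"wz":0,"dx":-8,"dy":-0.8,"dz":0,"jaw":5},{"wx":0,"wy":0,"wz":0,"dx":-11.4,"dy":-1.1,"dz":0,"jaw":5},{"wx":0,"wy":0,"wz":0,"dx":-15,"dy":-1.5,"dz":0,"jaw":5},{"wx":0,"wy":0,"wz":0,"dx":-18.8,"dy":-1.9,"dz":0,"jaw":5},{"wx":0,"wy":0,"wz":0,"dx":-22.6,"dy":-2.3,"dz":0,"jaw":5}]'
python3 -m handwheel '[{"wx":0,"wy":0,"wz":0,"dx":-3.9,"dy":-0.4,"dz":0,"jaw":5},{"wx":0,"wy":0,"wz":0,"dx":-7.8,"dy":-0.8,"dz":0,"jaw":5},{"wx":0,"wy":0,"wz":0,"dx":-11.7,"dy":-1.2,"dz":0,"jaw":5},{"wx":0,"wy":0,"wz":0,"dx":-15.6,"dy":-1.6,"dz":0,"jaw":5},{"wx":0,"wy":0,"wz":0,"dx":-19.5,"dy":-2,"dz":0,"jaw":5},{"wx":0,"wy":0,"wz":0,"dx":-23.2,"dy":-2.3,"dz":0,"jaw":5},{"wx":0,"wy":0,"wz":0,"dx":-26.6,"dy":-2.5,"dz":0,"jaw":5},{"wx":0,"wy":0,"wz":0,"dx":-29.2,"dy":-2.6,"dz":0,"jaw":5}]'
python3 -m handwheel '[{"wx":0,"wy":0,"wz":0,"dx":-0.6,"dy":0,"dz":0.5,"jaw":5},{"wx":0,"wy":0,"wz":0,"dx":-0.9,"dy":0,"dz":1.5,"jaw":5},{"wx":0,"wy":0,"wz":0,"dx":-0.9,"dy":0,"dz":2.7,"jaw":5},{"wx":0,"wy":0,"wz":0,"dx":-0.9,"dy":0,"dz":3.6,"jaw":5},{"wx":0,"wy":0,"wz":0,"dx":-0.9,"dy":0,"dz":4,"jaw":5},{"wx":0,"wy":0,"wz":0,"dx":-0.9,"dy":0,"dz":4,"jaw":5},{"wx":0,"wy":0,"wz":0,"dx":-0.9,"dy":0,"dz":4,"jaw":5},{"wx":0,"wy":0,"wz":0,"dx":-0.9,"dy":0,"dz":4,"jaw":5}]'
```

```text
time_s: 48.45
eef_pos: [451.5, 253.3, 138.7]
ee_rot: [[0.001, 1.0, 0.0], [1.0, -0.001, -0.0], [-0.0, 0.0, -1.0]]
force: [1.1, -1.0, 0.6]
grip_width: 0.89
grip_force: 0.0
time_s: 49.12
eef_pos: [451.7, 254.4, 139.8]
ee_rot: [[-0.0, 1.0, 0.002], [1.0, 0.0, 0.001], [0.001, 0.002, -1.0]]
force: [-1.6, -0.7, 6.0]
grip_width: 0.649
grip_force: 46.8
time_s: 49.78
eef_pos: [452.3, 254.6, 248.7]
ee_rot: [[-0.0, 1.0, 0.005], [1.0, 0.0, 0.002], [0.002, 0.005, -1.0]]
force: [0.8, -0.5, -1.5]
grip_width: 0.654
grip_force: 48.0
time_s: 50.45
eef_pos: [426.3, 26.2, 243.9]
ee_rot: [[-0.001, 1.0, -0.002], [1.0, 0.001, -0.0], [-0.0, -0.002, -1.0]]
force: [0.5, 0.2, -2.0]
grip_width: 0.652
grip_force: 48.0
time_s: 51.12
eef_pos: [400.2, -266.5, 243.9]
ee_rot: [[0.002, 1.0, -0.002], [1.0, -0.002, 0.0], [0.0, -0.002, -1.0]]
force: [0.8, 0.2, -1.7]
grip_width: 0.654
grip_force: 48.0
time_s: 51.78
eef_pos: [402.5, -272.5, 205.7]
ee_rot: [[-0.001, 1.0, 0.001], [1.0, 0.001, -0.0], [-0.0, 0.001, -1.0]]
force: [-0.5, -0.8, -0.7]
grip_width: 0.653
grip_force: 48.0
```

```bash
python3 -m handwheel '[{"wx":0,"wy":0,"wz":0,"dx":-0.2,"dy":-0.1,"dz":0.8,"jaw":5},{"wx":0,"wy":0,"wz":0,"dx":-0.2,"dy":-0.1,"dz":2,"jaw":5},{"wx":0,"wy":0,"wz":0,"dx":-0.2,"dy":-0.1,"dz":3.3,"jaw":5},{"wx":0,"wy":0,"wz":0,"dx":-0.2,"dy":-0.1,"dz":4.3,"jaw":5},{"wx":0,"wy":0,"wz":0,"dx":-0.2,"dy":-0.1,"dz":4.9,"jaw":5},{"wx":0,"wy":0,"wz":0,"dx":-0.2,"dy":-0.1,"dz":5.2,"jaw":5},{"wx":0,"wy":0,"wz":0,"dx":-0.2,"dy":-0.1,"dz":5.2,"jaw":5},{"wx":0,"wy":0,"wz":0,"dx":-0.2,"dy":-0.1,"dz":5.2,"jaw":5}]'
python3 -m handwheel '[{"wx":0,"wy":0,"wz":0,"dx":0,"dy":0,"dz":0.1,"jaw":5},{"wx":0,"wy":0,"wz":0,"dx":0,"dy":0,"dz":0.2,"jaw":5},{"wx":0,"wy":0,"wz":0,"dx":0,"dy":0,"dz":0.3,"jaw":5},{"wx":0,"wy":0,"wz":0,"dx":0,"dy":0,"dz":0.4,"jaw":5},{"wx":0,"wy":0,"wz":0,"dx":0,"dy":0,"dz":0.5,"jaw":5},{"wx":0,"wy":0,"wz":0,"dx":0,"dy":0,"dz":0.6,"jaw":5},{"wx":0,"wy":0,"wz":0,"dx":0,"dy":0,"dz":0.6,"jaw":5},{"wx":0,"wy":0,"wz":0,"dx":0,"dy":0,"dz":0.6,"jaw":5}]'
```

```text
time_s: 52.45
eef_pos: [401.2, -275.2, 153.4]
ee_rot: [[0.0, 1.0, -0.0], [1.0, -0.0, 0.0], [0.0, -0.0, -1.0]]
force: [-0.1, 0.3, -2.3]
grip_width: 0.65
grip_force: 48.0
time_s: 53.12
eef_pos: [401.3, -275.4, 148.8]
ee_rot: [[-0.0, 1.0, 0.0], [1.0, 0.0, -0.0], [-0.0, 0.0, -1.0]]
force: [-3.9, 0.9, 7.7]
grip_width: 0.652
grip_force: 48.8
```

```bash
python3 -m handwheel '[{"wx":0,"wy":0,"wz":0,"dx":0,"dy":0,"dz":-0.1,"jaw":6},{"wx":0,"wy":0,"wz":0,"dx":0,"dy":0,"dz":-0.1,"jaw":6.4},{"wx":0,"wy":0,"wz":0,"dx":0,"dy":0,"dz":-0.1,"jaw":7},{"wx":0,"wy":0,"wz":0,"dx":0,"dy":0,"dz":-0.1,"jaw":7.6},{"wx":0,"wy":0,"wz":0,"dx":0,"dy":0,"dz":-0.1,"jaw":8.2},{"wx":0,"wy":0,"wz":0,"dx":0,"dy":0,"dz":-0.1,"jaw":8.5},{"wx":0,"wy":0,"wz":0,"dx":0,"dy":0,"dz":-0.1,"jaw":8.5},{"wx":0,"wy":0,"wz":0,"dx":0,"dy":0,"dz":-0.6,"jaw":8.5}]'
python3 -m handwheel '[{"wx":0,"wy":0,"wz":0,"dx":0,"dy":0,"dz":-1,"jaw":8.5},{"wx":0,"wy":0,"wz":0,"dx":0,"dy":0,"dz":-2.5,"jaw":8.5},{"wx":0,"wy":0,"wz":0,"dx":0,"dy":0,"dz":-4,"jaw":8.5},{"wx":0,"wy":0,"wz":0,"dx":0,"dy":0,"dz":-6,"jaw":8.5},{"wx":0,"wy":0,"wz":0,"dx":0,"dy":0,"dz":-8,"jaw":8.5},{"wx":0,"wy":0,"wz":0,"dx":0,"dy":0,"dz":-9.2,"jaw":8.5},{"wx":0,"wy":0,"wz":0,"dx":1.2,"dy":0.1,"dz":-9.5,"jaw":8.5},{"wx":0,"wy":0,"wz":0,"dx":4,"dy":0.3,"dz":-9.5,"jaw":8.5}]'
python3 -m handwheel '[{"wx":0,"wy":0,"wz":0,"dx":3.7,"dy":0.3,"dz":0,"jaw":8.5},{"wx":0,"wy":0,"wz":0,"dx":7.7,"dy":0.6,"dz":0,"jaw":8.5},{"wx":0,"wy":0,"wz":0,"dx":11.7,"dy":0.9,"dz":0,"jaw":8.5},{"wx":0,"wy":0,"wz":0,"dx":15.7,"dy":1.2,"dz":0,"jaw":8.5},{"wx":0,"wy":0,"wz":0,"dx":19.7,"dy":1.5,"dz":0,"jaw":8.5},{"wx":0,"wy":0,"wz":0,"dx":23.7,"dy":1.8,"dz":0,"jaw":8.5},{"wx":0,"wy":0,"wz":0,"dx":27.7,"dy":2.1,"dz":0,"jaw":8.5},{"wx":0,"wy":0,"wz":0,"dx":31.6,"dy":2.4,"dz":0,"jaw":8.5}]'
python3 -m handwheel '[{"wx":0,"wy":0,"wz":0,"dx":4,"dy":0.3,"dz":0,"jaw":8.5},{"wx":0,"wy":0,"wz":0,"dx":8,"dy":0.6,"dz":0,"jaw":8.5},{"wx":0,"wy":0,"wz":0,"dx":12,"dy":0.9,"dz":0,"jaw":8.5},{"wx":0,"wy":0,"wz":0,"dx":16,"dy":1.2,"dz":0,"jaw":8.5},{"wx":0,"wy":0,"wz":0,"dx":19.8,"dy":1.5,"dz":0,"jaw":8.5},{"wx":0,"wy":0,"wz":0,"dx":23,"dy":1.7,"dz":0,"jaw":8.5},{"wx":0,"wy":0,"wz":0,"dx":25.6,"dy":1.8,"dz":0,"jaw":8.5},{"wx":0,"wy":0,"wz":0,"dx":26.8,"dy":1.8,"dz":0,"jaw":8.5}]'
python3 -m handwheel '[{"wx":0,"wy":0,"wz":0,"dx":0,"dy":0,"dz":0,"jaw":8.5},{"wx":0,"wy":0,"wz":0,"dx":0,"dy":0,"dz":0,"jaw":8.5},{"wx":0,"wy":0,"wz":0,"dx":0,"dy":0,"dz":0,"jaw":8.5},{"wx":0,"wy":0,"wz":0,"dx":0,"dy":0,"dz":0,"jaw":8.5},{"wx":0,"wy":0,"wz":0,"dx":0,"dy":0,"dz":0,"jaw":8.5},{"wx":0,"wy":0,"wz":0,"dx":0,"dy":0,"dz":0,"jaw":8.5},{"wx":0,"wy":0,"wz":0,"dx":0,"dy":0,"dz":0,"jaw":8.5},{"wx":0,"wy":0,"wz":0,"dx":0,"dy":0,"dz":0,"jaw":8.5}]'
```

```text
time_s: 53.78
eef_pos: [400.4, -274.5, 152.5]
ee_rot: [[0.0, 1.0, -0.002], [1.0, -0.0, 0.001], [0.001, -0.002, -1.0]]
force: [-0.9, -0.7, -0.6]
grip_width: 0.998
grip_force: 0.0
time_s: 54.45
eef_pos: [405.1, -236.6, 250.4]
ee_rot: [[0.003, 1.0, 0.003], [1.0, -0.003, -0.003], [-0.003, 0.003, -1.0]]
force: [0.5, 1.0, 0.7]
grip_width: 0.995
grip_force: 0.0
time_s: 55.12
eef_pos: [426.7, 83.5, 247.9]
ee_rot: [[-0.0, 1.0, -0.001], [1.0, 0.0, 0.0], [0.0, -0.001, -1.0]]
force: [0.6, 0.5, 0.9]
grip_width: 0.997
grip_force: 0.0
time_s: 55.78
eef_pos: [444.8, 352.3, 247.6]
ee_rot: [[-0.002, 1.0, -0.001], [1.0, 0.002, 0.001], [0.001, -0.001, -1.0]]
force: [0.2, -0.5, -0.6]
grip_width: 0.993
grip_force: 0.0
time_s: 56.45
eef_pos: [446.3, 348.5, 248.6]
ee_rot: [[0.001, 1.0, 0.0], [1.0, -0.001, 0.0], [0.0, 0.0, -1.0]]
force: [1.0, 0.2, -0.7]
grip_width: 0.995
grip_force: 0.0
```

```bash
python3 -m handwheel '[{"wx":0,"wy":0,"wz":0,"dx":0,"dy":0,"dz":1.2,"jaw":8.5},{"wx":0,"wy":0,"wz":0,"dx":0,"dy":0,"dz":3.2,"jaw":8.5},{"wx":0,"wy":0,"wz":0,"dx":0,"dy":0,"dz":5.4,"jaw":8.5},{"wx":0,"wy":0,"wz":0,"dx":0,"dy":0,"dz":7.6,"jaw":8.5},{"wx":0,"wy":0,"wz":0,"dx":0,"dy":0,"dz":9.3,"jaw":8.5},{"wx":0,"wy":0,"wz":0,"dx":0,"dy":0,"dz":10,"jaw":8.5},{"wx":0,"wy":0,"wz":0,"dx":0,"dy":0,"dz":10,"jaw":8.5},{"wx":0,"wy":0,"wz":0,"dx":0,"dy":0,"dz":10,"jaw":7.5}]' 40
python3 -m handwheel '[{"wx":0,"wy":0,"wz":0,"dx":0,"dy":0,"dz":0,"jaw":7},{"wx":0,"wy":0,"wz":0,"dx":0,"dy":0,"dz":0,"jaw":6.5},{"wx":0,"wy":0,"wz":0,"dx":0,"dy":0,"dz":0,"jaw":6},{"wx":0,"wy":0,"wz":0,"dx":0,"dy":0,"dz":0,"jaw":5},{"wx":0,"wy":0,"wz":0,"dx":0,"dy":0,"dz":0,"jaw":5},{"wx":0,"wy":0,"wz":0,"dx":0,"dy":0,"dz":0,"jaw":5},{"wx":0,"wy":0,"wz":0,"dx":0,"dy":0,"dz":0,"jaw":5},{"wx":0,"wy":0,"wz":0,"dx":0,"dy":0,"dz":0,"jaw":5}]' 40
python3 -m handwheel '[{"wx":0,"wy":0,"wz":0,"dx":0,"dy":0,"dz":-0.4,"jaw":5},{"wx":0,"wy":0,"wz":0,"dx":0,"dy":0,"dz":-1.5,"jaw":5},{"wx":0,"wy":0,"wz":0,"dx":0,"dy":0,"dz":-3.8,"jaw":5},{"wx":0,"wy":0,"wz":0,"dx":0,"dy":0,"dz":-7,"jaw":5},{"wx":0,"wy":0,"wz":0,"dx":0,"dy":0,"dz":-10.2,"jaw":5},{"wx":0,"wy":0,"wz":0,"dx":0,"dy":0,"dz":-13,"jaw":5},{"wx":0,"wy":0,"wz":0,"dx":0,"dy":0,"dz":-15,"jaw":5},{"wx":0,"wy":0,"wz":0,"dx":0,"dy":0,"dz":-15.8,"jaw":5}]'
python3 -m handwheel '[{"wx":0,"wy":0,"wz":0,"dx":-0.8,"dy":0,"dz":0,"jaw":5},{"wx":0,"wy":0,"wz":0,"dx":-2.2,"dy":0,"dz":0,"jaw":5},{"wx":0,"wy":0,"wz":0,"dx":-4.4,"dy":0,"dz":0,"jaw":5},{"wx":0,"wy":0,"wz":0,"dx":-7.4,"dy":0.1,"dz":0,"jaw":5},{"wx":0,"wy":0,"wz":0,"dx":-10.8,"dy":0.2,"dz":0,"jaw":5},{"wx":0,"wy":0,"wz":0,"dx":-14.2,"dy":0.3,"dz":0,"jaw":5},{"wx":0,"wy":0,"wz":0,"dx":-17.6,"dy":0.3,"dz":0,"jaw":5},{"wx":0,"wy":0,"wz":0,"dx":-21,"dy":0.4,"dz":0,"jaw":5}]'
python3 -m handwheel '[{"wx":0,"wy":0,"wz":0,"dx":-3.3,"dy":0.1,"dz":0,"jaw":5},{"wx":0,"wy":0,"wz":0,"dx":-6.6,"dy":0.2,"dz":0,"jaw":5},{"wx":0,"wy":0,"wz":0,"dx":-9.9,"dy":0.3,"dz":0,"jaw":5},{"wx":0,"wy":0,"wz":0,"dx":-13.2,"dy":0.4,"dz":0,"jaw":5},{"wx":0,"wy":0,"wz":0,"dx":-16.5,"dy":0.5,"dz":0,"jaw":5},{"wx":0,"wy":0,"wz":0,"dx":-19.8,"dy":0.6,"dz":0,"jaw":5},{"wx":0,"wy":0,"wz":0,"dx":-23.1,"dy":0.7,"dz":0,"jaw":5},{"wx":0,"wy":0,"wz":0,"dx":-26.4,"dy":0.9,"dz":0,"jaw":5}]'
python3 -m handwheel '[{"wx":0,"wy":0,"wz":0,"dx":-3.3,"dy":0,"dz":0,"jaw":5},{"wx":0,"wy":0,"wz":0,"dx":-6.6,"dy":0,"dz":0,"jaw":5},{"wx":0,"wy":0,"wz":0,"dx":-9.8,"dy":0,"dz":0,"jaw":5},{"wx":0,"wy":0,"wz":0,"dx":-12.8,"dy":0,"dz":0,"jaw":5},{"wx":0,"wy":0,"wz":0,"dx":-15.6,"dy":0,"dz":0,"jaw":5},{"wx":0,"wy":0,"wz":0,"dx":-18,"dy":0,"dz":0,"jaw":5},{"wx":0,"wy":0,"wz":0,"dx":-19.8,"dy":0,"dz":0,"jaw":5},{"wx":0,"wy":0,"wz":0,"dx":-20.6,"dy":0,"dz":0,"jaw":5}]'
python3 -m handwheel '[{"wx":0,"wy":0,"wz":0,"dx":0,"dy":0,"dz":0,"jaw":5},{"wx":0,"wy":0,"wz":0,"dx":0,"dy":0,"dz":0,"jaw":5},{"wx":0,"wy":0,"wz":0,"dx":0,"dy":0,"dz":0.5,"jaw":5},{"wx":0,"wy":0,"wz":0,"dx":0,"dy":0,"dz":1,"jaw":5},{"wx":0,"wy":0,"wz":0,"dx":0,"dy":0,"dz":1,"jaw":5},{"wx":0,"wy":0,"wz":0,"dx":0,"dy":0,"dz":1,"jaw":5},{"wx":0,"wy":0,"wz":0,"dx":0,"dy":0,"dz":1,"jaw":5},{"wx":0,"wy":0,"wz":0,"dx":0,"dy":0,"dz":1,"jaw":5}]'
```

```text
time_s: 57.12
eef_pos: [446.0, 348.9, 148.0]
ee_rot: [[0.0, 1.0, -0.001], [1.0, -0.0, -0.001], [-0.001, -0.001, -1.0]]
force: [-0.1, -0.1, -0.3]
grip_width: 0.887
grip_force: 0.0
time_s: 57.78
eef_pos: [446.6, 349.5, 150.0]
ee_rot: [[0.0, 1.0, 0.002], [1.0, -0.0, 0.001], [0.001, 0.002, -1.0]]
force: [-2.0, -0.7, 5.3]
grip_width: 0.653
grip_force: 42.6
time_s: 58.45
eef_pos: [447.3, 349.8, 311.2]
ee_rot: [[0.0, 1.0, 0.006], [1.0, -0.0, 0.004], [0.004, 0.006, -1.0]]
force: [1.0, 0.1, -1.8]
grip_width: 0.655
grip_force: 43.4
time_s: 59.12
eef_pos: [447.8, 136.1, 303.2]
ee_rot: [[-0.0, 1.0, -0.005], [1.0, 0.0, -0.002], [-0.002, -0.005, -1.0]]
force: [0.6, 0.2, -2.0]
grip_width: 0.65
grip_force: 43.3
time_s: 59.78
eef_pos: [456.3, -126.9, 303.4]
ee_rot: [[0.001, 1.0, -0.005], [1.0, -0.001, 0.001], [0.001, -0.005, -1.0]]
force: [1.1, -0.0, -2.2]
grip_width: 0.648
grip_force: 43.3
time_s: 60.45
eef_pos: [456.5, -333.0, 303.2]
ee_rot: [[0.003, 1.0, -0.005], [1.0, -0.003, 0.002], [0.002, -0.005, -1.0]]
force: [-0.2, 0.4, -3.1]
grip_width: 0.653
grip_force: 43.3
time_s: 61.12
eef_pos: [459.3, -330.7, 296.7]
ee_rot: [[-0.001, 1.0, 0.0], [1.0, 0.001, -0.0], [-0.0, 0.0, -1.0]]
force: [-0.1, 0.2, -3.3]
grip_width: 0.649
grip_force: 43.3
```

```bash
python3 -m handwheel '[{"wx":0,"wy":0,"wz":0,"dx":-0.1,"dy":0.1,"dz":0.8,"jaw":5},{"wx":0,"wy":0,"wz":0,"dx":-0.1,"dy":0.1,"dz":2.5,"jaw":5},{"wx":0,"wy":0,"wz":0,"dx":-0.1,"dy":0.1,"dz":5,"jaw":5},{"wx":0,"wy":0,"wz":0,"dx":-0.1,"dy":0.1,"dz":7.6,"jaw":5},{"wx":0,"wy":0,"wz":0,"dx":-0.1,"dy":0.1,"dz":10,"jaw":5},{"wx":0,"wy":0,"wz":0,"dx":-0.1,"dy":0.1,"dz":11.6,"jaw":5},{"wx":0,"wy":0,"wz":0,"dx":-0.1,"dy":0.1,"dz":12.3,"jaw":5},{"wx":0,"wy":0,"wz":0,"dx":-0.1,"dy":0.1,"dz":12.3,"jaw":5}]'
python3 -m handwheel '[{"wx":0,"wy":0,"wz":0,"dx":0,"dy":0,"dz":0.2,"jaw":5},{"wx":0,"wy":0,"wz":0,"dx":0,"dy":0,"dz":0.4,"jaw":5},{"wx":0,"wy":0,"wz":0,"dx":0,"dy":0,"dz":0.6,"jaw":5},{"wx":0,"wy":0,"wz":0,"dx":0,"dy":0,"dz":0.8,"jaw":5},{"wx":0,"wy":0,"wz":0,"dx":0,"dy":0,"dz":1,"jaw":5},{"wx":0,"wy":0,"wz":0,"dx":0,"dy":0,"dz":1.2,"jaw":5},{"wx":0,"wy":0,"wz":0,"dx":0,"dy":0,"dz":1.3,"jaw":5},{"wx":0,"wy":0,"wz":0,"dx":0,"dy":0,"dz":1.3,"jaw":5}]'
python3 -m handwheel '[{"wx":0,"wy":0,"wz":0,"dx":0,"dy":0,"dz":0.1,"jaw":5},{"wx":0,"wy":0,"wz":0,"dx":0,"dy":0,"dz":0.2,"jaw":5},{"wx":0,"wy":0,"wz":0,"dx":0,"dy":0,"dz":0.2,"jaw":5},{"wx":0,"wy":0,"wz":0,"dx":0,"dy":0,"dz":0.2,"jaw":5},{"wx":0,"wy":0,"wz":0,"dx":0,"dy":0,"dz":0.2,"jaw":5},{"wx":0,"wy":0,"wz":0,"dx":0,"dy":0,"dz":0.2,"jaw":5},{"wx":0,"wy":0,"wz":0,"dx":0,"dy":0,"dz":0.2,"jaw":5},{"wx":0,"wy":0,"wz":0,"dx":0,"dy":0,"dz":0.2,"jaw":5}]'
```

```text
time_s: 61.78
eef_pos: [458.9, -331.1, 170.8]
ee_rot: [[0.0, 1.0, -0.004], [1.0, -0.0, 0.003], [0.003, -0.004, -1.0]]
force: [-0.1, 0.4, -3.1]
grip_width: 0.649
grip_force: 43.2
time_s: 62.45
eef_pos: [459.9, -331.9, 160.1]
ee_rot: [[0.0, 1.0, -0.0], [1.0, -0.0, 0.0], [0.0, -0.0, -1.0]]
force: [0.4, 0.6, -3.0]
grip_width: 0.65
grip_force: 43.3
time_s: 63.12
eef_pos: [460.2, -332.3, 159.1]
ee_rot: [[0.0, 1.0, 0.0], [1.0, -0.0, -0.001], [-0.001, 0.0, -1.0]]
force: [-2.3, 0.5, 5.6]
grip_width: 0.652
grip_force: 43.9
```

Contact. Now release, rise clear and check.

```bash
python3 -m handwheel '[{"wx":0,"wy":0,"wz":0,"dx":0,"dy":0,"dz":0,"jaw":6},{"wx":0,"wy":0,"wz":0,"dx":0,"dy":0,"dz":0,"jaw":6.4},{"wx":0,"wy":0,"wz":0,"dx":0,"dy":0,"dz":0,"jaw":7},{"wx":0,"wy":0,"wz":0,"dx":0,"dy":0,"dz":0,"jaw":7.6},{"wx":0,"wy":0,"wz":0,"dx":0,"dy":0,"dz":0,"jaw":8.2},{"wx":0,"wy":0,"wz":0,"dx":0,"dy":0,"dz":0,"jaw":8.5},{"wx":0,"wy":0,"wz":0,"dx":0,"dy":0,"dz":0,"jaw":8.5},{"wx":0,"wy":0,"wz":0,"dx":0,"dy":0,"dz":-0.5,"jaw":8.5}]'
python3 -m handwheel '[{"wx":0,"wy":0,"wz":0,"dx":0,"dy":0,"dz":-1.5,"jaw":8.5},{"wx":0,"wy":0,"wz":0,"dx":0,"dy":0,"dz":-3.5,"jaw":8.5},{"wx":0,"wy":0,"wz":0,"dx":0,"dy":0,"dz":-6,"jaw":8.5},{"wx":0,"wy":0,"wz":0,"dx":0,"dy":0,"dz":-9,"jaw":8.5},{"wx":0,"wy":0,"wz":0,"dx":0,"dy":0,"dz":-12,"jaw":8.5},{"wx":0,"wy":0,"wz":0,"dx":0,"dy":0,"dz":-14,"jaw":8.5},{"wx":0,"wy":0,"wz":0,"dx":2,"dy":0,"dz":-14.5,"jaw":8.5},{"wx":0,"wy":0,"wz":0,"dx":5,"dy":0,"dz":-14.5,"jaw":8.5}]'
python3 -m handwheel '[{"wx":0,"wy":0,"wz":0,"dx":4,"dy":0,"dz":0,"jaw":8.5},{"wx":0,"wy":0,"wz":0,"dx":8,"dy":0,"dz":0,"jaw":8.5},{"wx":0,"wy":0,"wz":0,"dx":12,"dy":0,"dz":0,"jaw":8.5},{"wx":0,"wy":0,"wz":0,"dx":16,"dy":0,"dz":0,"jaw":8.5},{"wx":0,"wy":0,"wz":0,"dx":20,"dy":0,"dz":0,"jaw":8.5},{"wx":0,"wy":0,"wz":0,"dx":24,"dy":0,"dz":0,"jaw":8.5},{"wx":0,"wy":0,"wz":0,"dx":28,"dy":0,"dz":0,"jaw":8.5},{"wx":0,"wy":0,"wz":0,"dx":32,"dy":0,"dz":0,"jaw":8.5}]'
python3 -m handwheel '[{"wx":0,"wy":0,"wz":0,"dx":4,"dy":0,"dz":0,"jaw":8.5},{"wx":0,"wy":0,"wz":0,"dx":8,"dy":0,"dz":0,"jaw":8.5},{"wx":0,"wy":0,"wz":0,"dx":12,"dy":0,"dz":0,"jaw":8.5},{"wx":0,"wy":0,"wz":0,"dx":16,"dy":0,"dz":0,"jaw":8.5},{"wx":0,"wy":0,"wz":0,"dx":20,"dy":0,"dz":0,"jaw":8.5},{"wx":0,"wy":0,"wz":0,"dx":22,"dy":0,"dz":0,"jaw":8.5},{"wx":0,"wy":0,"wz":0,"dx":22,"dy":0,"dz":0,"jaw":8.5},{"wx":0,"wy":0,"wz":0,"dx":22,"dy":0,"dz":0,"jaw":8.5}]'
python3 - <<'E'
from h import *
im=imaging.snapshot('top')[:,:,::-1]
cv2.imwrite('pics/t9.png',cv2.resize(im[175:285,225:425],None,fx=4,fy=4,interpolation=cv2.INTER_CUBIC))
im=imaging.snapshot('side')[:,:,::-1]
cv2.imwrite('pics/s9.png',cv2.resize(im[150:330,200:360],None,fx=3,fy=3,interpolation=cv2.INTER_CUBIC))
E
```

```text
time_s: 63.78
eef_pos: [459.5, -331.5, 162.4]
ee_rot: [[0.0, 1.0, -0.002], [1.0, -0.0, 0.001], [0.001, -0.002, -1.0]]
force: [-0.1, -0.5, 0.3]
grip_width: 0.994
grip_force: 0.0
time_s: 64.45
eef_pos: [461.4, -284.2, 312.4]
ee_rot: [[0.003, 1.0, 0.006], [1.0, -0.003, -0.005], [-0.005, 0.006, -1.0]]
force: [0.6, 0.6, -0.2]
grip_width: 0.996
grip_force: 0.0
time_s: 65.12
eef_pos: [459.6, 39.8, 309.1]
ee_rot: [[0.0, 1.0, 0.001], [1.0, -0.0, 0.0], [0.0, 0.001, -1.0]]
force: [1.3, -0.3, -0.4]
grip_width: 0.994
grip_force: 0.0
time_s: 65.78
eef_pos: [459.8, 258.9, 308.6]
ee_rot: [[-0.003, 1.0, -0.0], [1.0, 0.003, -0.001], [-0.001, -0.0, -1.0]]
force: [-0.2, -0.6, -0.2]
grip_width: 0.996
grip_force: 0.0
```

View pics/t9.png

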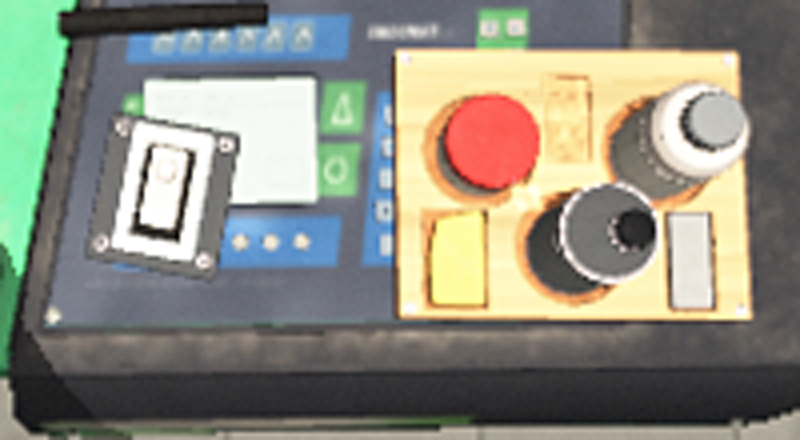

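View pics/s9.png

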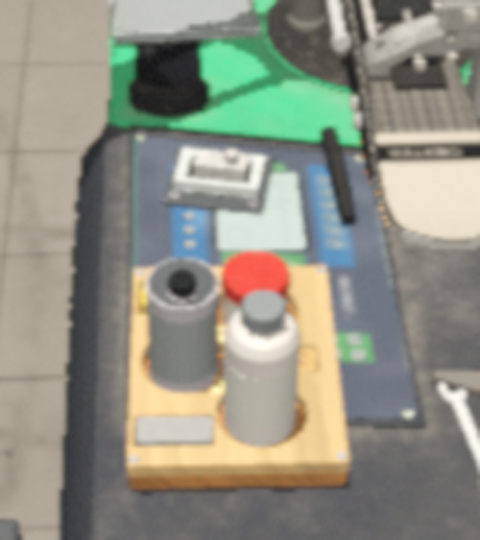

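The gauge sits in the pocket at t9 (165,188). The tub (490,140), flask (705,130) and tin (608,232) stand in their original wells, and the wax and stone haven't moved.

```bash
python3 -c "
from bench import r; print(r.close_job())"
```

```text
the job is handed in; nothing more can be done
None
```

The job is handed in at about 66 s: the gauge lies flat in the seat pocket, the tin, flask and tub stand upright in their original wells, and the wax and stone were left in place.

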